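# Build up, align and lock a plate filter

### The job

Build up the plate filter: lay every filter plate that is on the bench flat on top of the drain plate, between the guide studs of the filter base, and the aluminium head plate last with its hose nipple up. Then take the two taper pins from the rack and drive one fully home, collar down on the head plate, through the holes at each end, so that the whole stack (the drain plate was left a little out of line) is pulled into line with the base. Only then turn the lock knob clockwise until it clicks over past its detent and stays there, and leave the jar, beaker and dish alone.

Things in the scene. Friction and masses are not known exactly. Their poses are not given: they have to be found in the camera images.
- base: fixed aluminium filter base, a block 200 x 90 x 62 mm, with two 16.5 mm through-holes on its centre line 62 mm either side of the middle. Origin: centre of its underside; x along its length, y towards the grey lock housing (60 mm wide, 45 mm high, out to y = 145 mm) that carries the knob, z up. An outlet spigot stands out 30 mm at the +x end.
- base_top (a point): centre of the base's flat top, 62 mm above the bench, where the stack is built. Eight upright steel guide studs, 10 mm in diameter, 64 mm high, with coned tops, stand round the stack and keep a plate roughly in place with 4 mm play all round: four by the long sides (x = +-72, y = +-37 mm), four at the ends (x = +-89, y = +-22 mm).
- base_hole1 (a point): centre of the mouth of the base's hole at its -x end, at the level of the base's top
- base_hole2 (a point): centre of the mouth of the base's hole at its +x end, at the level of the base's top
- drain: perforated stainless drain plate, 160 x 56 x 8 mm, 0.35 kg, with the same two 16.5 mm holes 62 mm either side of its middle. Lies on the base from the start, shifted 1.5 to 3.5 mm along the base and slightly turned. Origin: centre of its underside; x along its length, z up. Plates, base and pins are smooth and slide on one another easily.
- plate1: white plastic filter plate with a grey ribbed screen on its top face, 160 x 56 x 10 mm, 0.1 kg, one through-hole of 16.5 mm diameter on the centre line 62 mm either side of the middle. Origin: centre of its underside; x along its length, z up through its thickness. Both ends alike. Lies flat on the bench at the start. Two to four such plates are present.
- plate2: like plate1
- plate3: like plate1
- plate4: like plate1
- head: aluminium head plate, 160 x 56 x 12 mm, 0.3 kg, with a ribbed steel hose nipple 17 mm thick (24 mm at its foot) and 22 mm high standing on the middle of its top face, and the same two 16.5 mm holes 62 mm either side of its middle. Origin: centre of its underside; x along its length, z up through the nipple. Both ends alike. Lies flat on the bench, nipple up, at the start.
- pin1: steel taper pin with a grip, hanging upright by its collar in a hole of the rack at the start, 0.2 kg, 143 mm long in all: tapered nose from 5 mm diameter at the tip to 15 mm diameter over 28 mm, then a 15 mm diameter shank up to 95 mm from the tip, a collar 30 mm in diameter and 6 mm thick, and a round knurled grip 25 mm in diameter and 42 mm long above it. Origin: centre of the tip; z up the pin towards the grip. The two pins are alike; either fits either hole.
- pin1_collar (a point): centre of the underside of pin1's collar, 95 mm from its tip; it rests on the head plate's top face when the pin is fully home
- pin2: like pin1
- pin2_collar (a point): the same point of pin2
- rack: fixed white plastic pin rack, 140 x 56 mm and 100 mm high, with two 22 mm holes in its top 38 mm either side of the middle along its x. Origin: centre of its underside.
- lock (a joint): angle of the lock knob in rad, growing clockwise seen from above, range 0 to 1.55; starts between 0 and 0.1. A sprung detent resists the turn (at most about 0.3 N m), its crest is at about 1.0; let go before the crest and the knob springs back, past it it snaps on by itself to its end stop at about 1.55 and stays.
- lock_grip (a point): point on the upright axis of the lock knob at the height to grip it, 82 mm above the bench. The knob's grip is an upright bar 53 mm long, 14 mm thick and 32 mm high (its top 7 mm above this point) on a round disc of 28 mm radius. This point's x axis runs along the bar and turns with it; at 0 the bar lies along the base's x axis.
- jar: closed glass jar with a steel lid, 72 mm across, 100 mm high; leave it alone
- beaker: empty glass beaker, 68 mm across, 90 mm high; leave it alone
- dish: white ceramic dish, 110 mm across, 50 mm high; leave it alone
There are look-alikes about, which are no part of the job. Leave any pink or turquoise look-alike of the plate3 alone.

How it is judged:
On the way, in this order (a step that is already met when the one before it is completed fails the run):
1. every filter plate lies on the drain plate on the base and the head plate on top of them all, released, within 15 mm of the base's middle and roughly lengthwise (horizontal distance between each of drain, plate1, plate2, plate3, plate4, head and base below 0.015 m and angle between the x axis of each of drain, plate1, plate2, plate3, plate4, head and the x axis of base, either way round below 0.15 rad and angle between each of drain, plate1, plate2, plate3, plate4, head's own z axis and vertical below 0.05 rad and z of drain in the frame of base between 0.058 and 0.066 m and z of each of plate1, plate2, plate3, plate4, head in the frame of base above 0.058 m and z of head in the frame of plate1 above 0.007 m and z of each of plate1, plate2, plate3, plate4 in the frame of drain above 0.005 m and z of head in the frame of plate2 above 0.007 m and z of head in the frame of plate3 above 0.007 m and z of head in the frame of plate4 above 0.007 m and z of head in the frame of base below 0.114 m and contact force between the fingers and head below 0.5 N), for 0.2 s.
2. both taper pins are fully home in the two end holes and the stack is in line (((horizontal distance between pin1_collar and base_hole1 below 0.004 m and angle between each of pin1, pin2's own z axis and vertical below 0.06 rad and z of pin1_collar in the frame of head between 0.009 and 0.0145 m and horizontal distance between pin2_collar and base_hole2 below 0.004 m and z of pin2_collar in the frame of head between 0.009 and 0.0145 m) or (horizontal distance between pin1_collar and base_hole2 below 0.004 m and angle between each of pin1, pin2's own z axis and vertical below 0.06 rad and z of pin1_collar in the frame of head between 0.009 and 0.0145 m and horizontal distance between pin2_collar and base_hole1 below 0.004 m and z of pin2_collar in the frame of head between 0.009 and 0.0145 m)) and horizontal distance between each of drain, plate1, plate2, plate3, plate4, head and base below 0.0035 m and angle between the x axis of each of drain, plate1, plate2, plate3, plate4, head and the x axis of base, either way round below 0.04 rad and angle between each of drain, plate1, plate2, plate3, plate4, head's own z axis and vertical below 0.05 rad and z of drain in the frame of base between 0.058 and 0.066 m and z of each of plate1, plate2, plate3, plate4, head in the frame of base above 0.058 m and z of head in the frame of plate1 above 0.007 m and z of each of plate1, plate2, plate3, plate4 in the frame of drain above 0.005 m and z of head in the frame of plate2 above 0.007 m and z of head in the frame of plate3 above 0.007 m and z of head in the frame of plate4 above 0.007 m and z of head in the frame of base below 0.114 m), for 0.2 s.
3. the lock knob has clicked past its detent (value of joint lock above 1.35 rad), for 0.2 s.
At the end, for the whole second after the job is handed in: All filter plates present lie between drain and head plate, the stack within 3.5 mm and 0.04 rad of the base's middle and length; a pin in each end hole, collar within 2.5 mm of the head plate's top; lock past 1.35 rad; all at rest (all of step 2 and value of joint lock above 1.35 rad and linear speed of each of drain, plate1, plate2, plate3, plate4, head, pin1, pin2 below 0.02 m/s); the robot touches nothing.
It fails at once if the jar, beaker or dish is moved more than 30 mm or tipped (distance of any of jar, beaker, dish from where it was at the start of the episode above 0.03 m or angle between any of jar, beaker, dish's own z axis and vertical above 0.35 rad).
Of plate1, plate2, plate3, plate4 only 2 to 4 are there at a start; the rules pass over those that are not, and their reading is None.
At some moment in a run one of plate1, plate2, plate3, plate4, head may be knocked a few centimetres aside while the robot is not near it.
It also fails if it takes over 210 s, if anything falls off the work surface, if the arm or the gripper's body presses on something with over 40 N, if the wrist force passes 120 N, or if a joint passes its speed limit or range.

### The arm

A 7-joint arm with a two-finger parallel gripper is mounted at the origin on the work surface. World frame = base frame: x ahead of the robot, y to its left, z up, the work surface at z = 0. Lengths are in m, angles in rad, forces in N, time in s.
With the tool pointing down it reaches from about 0.4 to 0.85 m from the base axis. Payload 10.4 kg.
Tool frame: the origin (TCP) lies on the mounting face of the last link; the fingertips stand r.tips_ahead ahead of it and the grasp point (between the pads) lies 164 mm ahead of it (r.tips_ahead is the distance from the TCP to the fingertips, in m); z points along the fingers, y is the line along which they close (so a half turn about z gives the same grasp; the last joint's range is limited). The gripper opens to 87 mm and grips with 3 to 60 N. Pads are 19 mm wide; open, the fingers measure 117 mm over their backs; the gripper's body (75 mm by 190 mm) begins 51 mm behind the grasp point.
Start: joints at [-1.274, 0.332, -0.065, 1.46, 0.022, 1.35, -0.088], TCP at [0.196, 0.593, 0.405] pointing down, gripper open.
Joint ranges: [-2.6, 2.6], [-0.5, 2.12], [-1.47, 1.34], [0.16, 2.42], [-1.27, 4.41], [0.06, 2.06], [-2.6, 2.6]. Speed limits (rad/s): [2.22, 2.22, 2.79, 2.79, 3.14, 3.14, 3.14].

### API

Orientations are given as a unit quaternion [x, y, z, w].
In Python, from bench import telemetry, imaging, job, r gives the robot as it stands.
- The arm moves only by the tool move_arm, never from a script. Its argument "steps" is a list of rows, each an object of numbers: "dx", "dy", "dz": the shift along the tool's x, y, z in cm; "spin": the turn about the tool's z in rad. In form: [{"dx": .., "dy": .., "dz": .., "spin": ..}, ...]. A call has 1 to 12 rows; each row shifts and turns the commanded pose from where the row before left it, along the tool's axes as they then stand; what a row does not reach is not made up. A row lasts 1/10 s, in which the tool goes at most 50 mm and 8.59 degrees, less where a joint would pass 70% of its speed; a pose out of reach is approached as far as the arm can. A call with a gripper value outside its range is refused whole. "claw" is the finger opening in cm, from 0 to 8.7, set as the call begins (left out, the last holds). The fingers move at their own pace and stop on an object; "squeeze" is the grip in N (left out, the last holds). Time passes only in rows, so rows that do not move let the fingers close. It gives the time, the measured TCP pose, the force, the opening and the grip force at its end, in the units of the state.
- telemetry.read_state(): the state, without advancing time (a new reading comes with each control period).
- imaging.camera(name): name is "scene" or "top" or "wrist"; returns a dict with "img" (420x560x3 uint8, red, green, blue), "camera_matrix" (3x3 intrinsics, pixels), "R" (3x3) and "t" (3): a world point X has camera coordinates R X + t. Camera axes: x right, y down, z forward; pixel columns grow to the right and rows downward; lengths in m; the calibration is good to about 2 mm. A picture is of the moment at which its call begins. There is no depth.
- job.close_job(): hands the job in; it is judged then, once.
The state is a dict: "time": time; "joint_positions": joint angles; "joint_vel": joint speeds; "joint_torque": joint torques, N m; "ee_pos": TCP position; "eef_rot": TCP orientation; "ft_force": force on the tool from outside, world axes, zero at the start; "torque": the same for the moment, N m; "width": finger opening in m; "grip_force": force on a finger pad.
Only numpy, scipy, OpenCV 4.12 (cv2) and the standard library are available. Lean on these libraries where they do the work, as an engineer would, in place of code of your own. Each camera call takes 0.05 s, during which the arm holds its last target. There are 200 camera calls.

## Working session

There is one attempt and no reset: what is moved stays moved. The work goes in short steps, Python scripts to look and compute and a tool call to move; the robot and the scene stay as the last step left them, time stands still between calls to the robot, and variables do not carry over. Pictures are saved under pics/ and viewed, at most 14 in all, crops included, and the job is handed in when it is done.

Besides the shell and the picture viewer there is one more tool, called by a JSON object that holds its "op" and its "data", one argument or row to a line. move_arm: Moves the arm, as the interface text tells. Its arguments: {"type":"object","properties":{"steps":{"type":"array","items":{"type":"object","properties":{"dx":{"type":"number"},"dy":{"type":"number"},"dz":{"type":"number"},"spin":{"type":"number"}}}},"claw":{"type":"number"},"squeeze":{"type":"number"}},"required":["steps"]}

```bash
ls; mkdir -p pics
cat > h.py <<'E'
import numpy as np, cv2
from bench import telemetry, imaging, job, r
def snap(n,fn=None):
    c=imaging.camera(n)
    if fn: cv2.imwrite('pics/'+fn,c['img'][:,:,::-1])
    return c
def ray(c,uv,z):
    K,R,t=[np.array(c[k]) for k in('camera_matrix','R','t')]
    o=-R.T@t; d=R.T@np.linalg.inv(K)@np.array([uv[0],uv[1],1.])
    return o+d*(z-o[2])/d[2]
def proj(c,X):
    K,R,t=[np.array(c[k]) for k in('camera_matrix','R','t')]
    p=K@(R@np.array(X)+t); return p[:2]/p[2]
E
python3 - <<'E'
from h import *
import pickle
s=telemetry.read_state(); print(s, r.tips_ahead)
d={}
for n in('scene','top'):
    d[n]=snap(n,n+'0.png'); c=d[n]; print(n,-np.array(c['R']).T@c['t'])
pickle.dump(d,open('c0.pkl','wb'))
E
```

```text
pics
{'time': 0.0, 'joint_positions': array([-1.27362467,  0.33286628, -0.06470613,  1.46092312,  0.02159018,
        1.34988847, -0.08848648]), 'joint_vel': array([-0.00020994,  0.00150594,  0.00129107,  0.00054581,  0.00015375,
        0.00023675,  0.00047825]), 'joint_torque': array([ 3.08526996e-04, -6.23251605e+01,  2.46104272e-02, -3.89896846e+01,
       -6.14192476e-02,  3.97554890e-02,  1.25942856e-04]), 'ee_pos': array([0.19641913, 0.59320365, 0.40396595]), 'eef_rot': array([ 1.59186818e-01,  9.87248233e-01, -6.89871464e-04, -8.48783680e-05]), 'ft_force': array([ 0.80161104, -0.24748862,  0.68488609]), 'torque': array([-0.02388262,  0.02496518, -0.03215442]), 'grip_force': 0.0, 'width': 0.08682910205355211} 0.1822
scene [1.23133994 0.30093839 1.31314519]
top [ 0.4204776  -0.08583365  1.16145799]
```

View pics/top0.png

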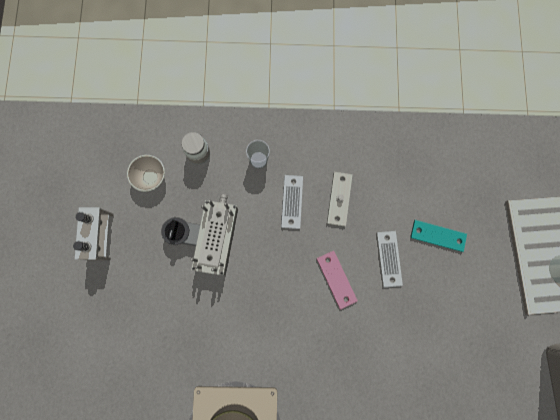

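View pics/scene0.png

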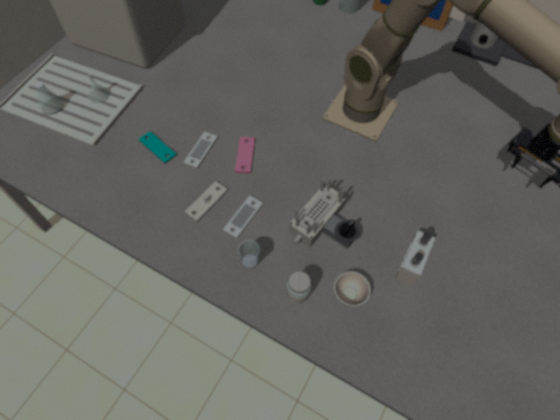

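The top view shows these candidates:
- Filter plates with grey ribbed screens at (292,202) and (390,260).
- Head plate with nipple at (340,200).
- Look-alikes: pink at (337,279) and turquoise at (439,236), both left alone.
- Base at (214,238), knob at (175,231), rack with two pins at (88,232).

So there are two filter plates. I'll check them in one crop and measure.

Run:
```python
from h import *
import pickle
c=pickle.load(open('c0.pkl','rb'))['top']; im=c['img']
big=cv2.resize(im[165:325,60:460],None,fx=2,fy=2,interpolation=cv2.INTER_CUBIC)
cv2.imwrite('pics/crop1.png',big[:,:,::-1])
print(c['camera_matrix'][0])
m=(im.min(2)>120).astype(np.uint8); m=cv2.morphologyEx(m,cv2.MORPH_CLOSE,np.ones((5,5)))
for cn in cv2.findContours(m,cv2.RETR_EXTERNAL,cv2.CHAIN_APPROX_NONE)[0]:
    a=cv2.contourArea(cn)
    if 300<a<5000:
        (u,v),wh,_=rc=cv2.minAreaRect(cn); z=.01
        P=np.array([ray(c,p,z)[:2] for p in cv2.boxPoints(rc)]); e=P[1]-P[0],P[2]-P[1]
        l=max(e,key=np.linalg.norm); print(int(u),int(v),int(a),P.mean(0).round(4),[round(np.linalg.norm(x),3) for x in e],'yaw',round(np.arctan2(l[1],l[0]),3))
for n,p,z in(('rackpinA',(83,217),.143),('pinB',(81,245),.143),('knob',(175,231),.089),('base',(214,238),.07)): print(n,ray(c,p,z).round(3))
```

```text
[390.40861689   0.         276.48845535]
rackpinA [0.564 0.403 0.143]
pinB [0.491 0.401 0.143]
knob [0.539 0.175 0.089]
base [0.524 0.07  0.07 ]
```

View pics/crop1.png

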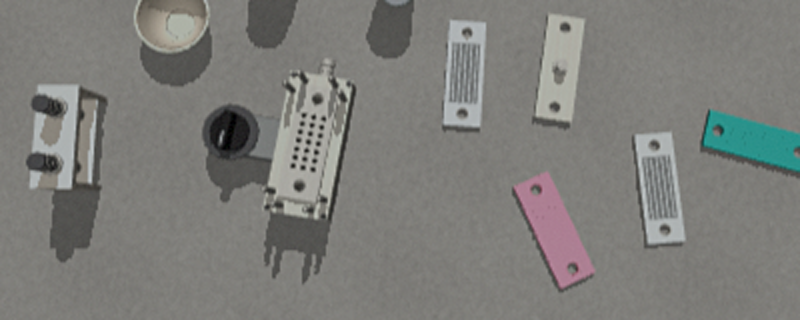

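The crop confirms two white plates with ribbed screens at crop (465,75) and (659,188), the head with nipple at (560,70), and the spigot at the top end of the base. The mask threshold found nothing, so I'll fix it.

Run:
```python
from h import *
import pickle
c=pickle.load(open('c0.pkl','rb'))['top']; im=c['img']
print(im[181:190,285],im[190,325:345:5].tolist(),im[190,310])
m=(im.min(2)>115).astype(np.uint8); m[:130]=0;m[:,490:]=0
m=cv2.morphologyEx(m,cv2.MORPH_CLOSE,np.ones((3,3)))
for cn in cv2.findContours(m,cv2.RETR_EXTERNAL,cv2.CHAIN_APPROX_NONE)[0]:
    a=cv2.contourArea(cn)
    if a>200:
        (u,v),wh,_=rc=cv2.minAreaRect(cn); z=.01
        P=np.array([ray(c,p,z)[:2] for p in cv2.boxPoints(rc)]); e=P[1]-P[0],P[2]-P[1]
        l=max(e,key=np.linalg.norm); print(int(u),int(v),int(a),P.mean(0).round(4),[round(np.linalg.norm(x),3) for x in e],'yaw',round(np.arctan2(l[1],l[0]),3))
```

```text
[[177 182 184]
 [173 179 181]
 [178 182 184]
 [175 180 181]
 [177 182 184]
 [175 181 182]
 [176 181 182]
 [179 183 185]
 [178 183 184]] [[125, 124, 121], [124, 123, 118], [173, 173, 165], [174, 176, 167]] [131 131 128]
244 274 140725 [ 0.4506 -0.0229] [np.float64(1.511), np.float64(0.847)] yaw -1.542
```

```bash
cat >> h.py <<'E'
def plates(c,thr=152,amin=300,amax=5000,z=.01,out=True):
    im=c['img']; m=(im.min(2)>thr).astype(np.uint8)
    m=cv2.morphologyEx(m,cv2.MORPH_CLOSE,np.ones((3,3))); res=[]
    for cn in cv2.findContours(m,cv2.RETR_EXTERNAL,cv2.CHAIN_APPROX_NONE)[0]:
        a=cv2.contourArea(cn)
        if amin<a<amax:
            (u,v),wh,_=rc=cv2.minAreaRect(cn)
            P=np.array([ray(c,p,z)[:2] for p in cv2.boxPoints(rc)]); e=P[1]-P[0],P[2]-P[1]
            l=max(e,key=np.linalg.norm); y=np.arctan2(l[1],l[0]); y=(y+np.pi/2)%np.pi-np.pi/2
            res.append((u,v,P.mean(0),y)); print(int(u),int(v),int(a),P.mean(0).round(4),[round(float(np.linalg.norm(x)),3) for x in e],'yaw',round(y,3))
    return res
def tool(s=None):
    from scipy.spatial.transform import Rotation as Ro
    s=s or telemetry.read_state(); return np.array(s['ee_pos']),Ro.from_quat(s['eef_rot']).as_matrix()
def togo(p,yaw,z):
    "shift (cm, tool axes) and spin putting the grasp point at p,z; yaw = direction of closing line"
    x,M=tool(); g=np.array([p[0],p[1],z+.164]); d=M.T@(g-x)*100
    cy=np.arctan2(M[1,1],M[0,1]); sp=-((yaw-cy+np.pi/2)%np.pi-np.pi/2)
    print('move cm',d.round(2),'spin',round(sp,3),'alt',round(sp-np.sign(sp)*np.pi,3))
E
python3 - <<'E'
from h import *
import pickle
c=pickle.load(open('c0.pkl','rb'))['top']
for z in(.01,.07):plates(c,z=z)
x,M=tool();print(M.round(3)); togo((.524,.07),np.pi/2,.15)
E
```

```text
389 258 947 [ 0.482  -0.4406] [0.056, 0.162] yaw 0.09
86 232 458 [0.5398 0.4519] [0.152, 0.061] yaw 0.034
537 255 3111 [ 0.5043 -0.885 ] [0.157, 0.339] yaw -0.029
214 233 1545 [0.5461 0.0777] [0.232, 0.095] yaw -0.133
292 201 893 [ 0.6472 -0.1504] [0.159, 0.056] yaw -0.043
339 198 862 [ 0.6591 -0.2943] [0.159, 0.056] yaw -0.132
389 258 947 [ 0.4788 -0.4221] [0.053, 0.153] yaw 0.09
86 232 458 [0.5336 0.4238] [0.144, 0.058] yaw 0.034
537 255 3111 [ 0.5    -0.8434] [0.148, 0.322] yaw -0.029
214 233 1545 [0.5396 0.0691] [0.22, 0.09] yaw -0.133
292 201 893 [ 0.6354 -0.147 ] [0.151, 0.053] yaw -0.043
339 198 862 [ 0.6467 -0.2834] [0.151, 0.053] yaw -0.132
[[-0.949  0.314 -0.   ]
 [ 0.314  0.949 -0.001]
 [-0.    -0.001 -1.   ]]
move cm [-47.54 -39.36   9.06] spin -0.32 alt 2.822
```

{"op": "move_arm", "data": {
  "steps": [
    {"dx": -3.8,"dy": -3.1},
    {"dx": -3.8,"dy": -3.1},
    {"dx": -3.8,"dy": -3.1},
    {"dx": -3.8,"dy": -3.1},
    {"dx": -3.8,"dy": -3.1},
    {"dx": -3.8,"dy": -3.1},
    {"dx": -3.8,"dy": -3.1},
    {"dx": -3.8,"dy": -3.1},
    {"dx": -3.8,"dy": -3.1},
    {"dx": -3.8,"dy": -3.1},
    {"dx": -3.8,"dy": -3.1},
    {"spin": -0.1}
  ],
  "claw": 8.7
}}

```text
$.steps[0]: bad value
```

{"op": "move_arm", "data": {
  "steps": [
    {"spin": -0.1},
    {},
    {}
  ]
}}

```text
$.steps[0]: bad value
```

Run:
```python
from h import *
c=snap('wrist','w1.png'); x,M=tool(); print(x,M.round(3),(-np.array(c['R']).T@c['t']).round(3), c['camera_matrix'][0])
print(proj(c,[.524,.07,.07]))
```

```text
[0.19646329 0.5932327  0.40417347] [[-0.949  0.314 -0.   ]
 [ 0.314  0.949 -0.001]
 [-0.    -0.001 -1.   ]] [0.118 0.619 0.383] [327.08235227   0.         280.59107615]
[  5.88355759 515.14239651]
```

View pics/w1.png

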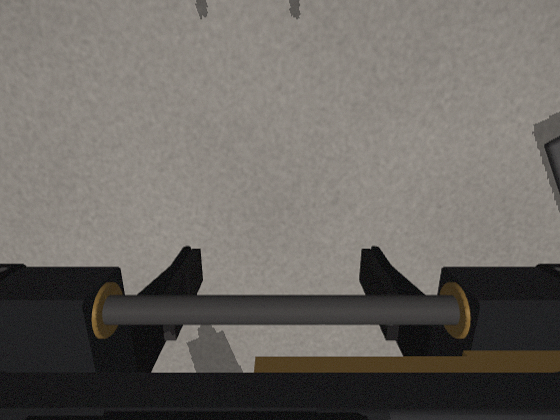

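The moves were refused, most likely because every row needs all four keys. The wrist picture shows only bench, with the fingers along the bottom. The camera sits 8 cm on the tool's +x side, so I should hold the TCP beyond the thing I'm looking at.

{"op": "move_arm", "data": {
  "steps": [
    {"dx": -4.0,"dy": -2.5,"dz": 0,"spin": 0},
    {"dx": -4.0,"dy": -2.5,"dz": 0,"spin": 0},
    {"dx": -4.0,"dy": -2.5,"dz": 0,"spin": 0},
    {"dx": -4.0,"dy": -2.5,"dz": 0,"spin": 0},
    {"dx": -4.0,"dy": -2.5,"dz": 0,"spin": 0},
    {"dx": -4.0,"dy": -2.5,"dz": 0,"spin": 0},
    {"dx": -4.0,"dy": -2.5,"dz": 0,"spin": 0},
    {"dx": -4.0,"dy": -2.5,"dz": 0,"spin": 0},
    {"dx": -4.0,"dy": -2.5,"dz": 0,"spin": 0},
    {"dx": -4.0,"dy": -2.5,"dz": 0,"spin": 0},
    {"dx": -4.0,"dy": -2.5,"dz": 0,"spin": 0},
    {"dx": -4.0,"dy": -2.5,"dz": 0,"spin": 0}
  ],
  "claw": 8.7
}}

```text
time: 1.35
ee_pos: [0.5587, 0.156, 0.4047]
eef_rot: [0.159, 0.987, 0.0, 0.0]
ft_force: [0.4, 1.0, -0.5]
width: 0.087
grip_force: 0.0
```

Run:
```python
from h import *
togo((.625,.07),np.pi/2-.12,.23)
```

```text
move cm [-9.   -6.08  1.07] spin -0.2 alt 2.942
```

{"op": "move_arm", "data": {
  "steps": [
    {"dx": -4.5,"dy": -3,"dz": 0.5,"spin": 0},
    {"dx": -4.5,"dy": -3,"dz": 0.5,"spin": 0},
    {"dx": 0,"dy": 0,"dz": 0,"spin": -0.1},
    {"dx": 0,"dy": 0,"dz": 0,"spin": -0.1},
    {"dx": 0,"dy": 0,"dz": 0,"spin": 0},
    {"dx": 0,"dy": 0,"dz": 0,"spin": 0}
  ]
}}

```text
time: 1.95
ee_pos: [0.619, 0.0793, 0.3954]
eef_rot: [0.061, 0.998, 0.0, -0.0]
ft_force: [0.6, 0.6, 0.3]
width: 0.087
grip_force: 0.0
```

Run:
```python
from h import *
import pickle
c=snap('wrist','w2.png'); x,M=tool(); print(x,M.round(3),(-np.array(c['R']).T@c['t']).round(3)); pickle.dump(c,open('w2.pkl','wb'))
```

```text
[0.61897631 0.07942921 0.39544896] [[-0.993  0.122 -0.   ]
 [ 0.122  0.993  0.   ]
 [ 0.     0.    -1.   ]] [0.537 0.089 0.375]
```

View pics/w2.png

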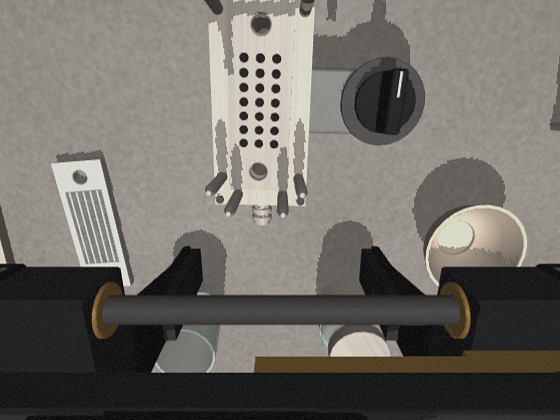

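The wrist view shows the base with its -x end at the top. The drain holes are at (261,24) and (259,171), the +x stud tops are near (209,191), (230,211), (283,212) and (302,198), and the knob is at (386,100). The plate on the left is at (90,215). Computing the base pose from the stud tops.

Run:
```python
from h import *
import pickle
c=pickle.load(open('w2.pkl','rb')); im=c['img']
cv2.imwrite('pics/w2c.png',cv2.resize(im[0:225,195:435],None,fx=2.5,fy=2.5,interpolation=cv2.INTER_CUBIC)[:,:,::-1])
g=im.max(2)
for u0,v0 in((261,24),(259,171)):
    w=(g[max(v0-16,0):v0+16,u0-16:u0+16]<100).astype(np.uint8); n,l,s,ce=cv2.connectedComponentsWithStats(w); k=1+s[1:,4].argmax(); p=ce[k]+[u0-16,max(v0-16,0)]
    print('hole',p.round(1),s[k],ray(c,p,.07).round(4))
for p in((209,191),(230,211),(283,212),(302,198)): print('stud',ray(c,p,.125).round(4))
print('knob',ray(c,(386,100),.089).round(4))
```

```text
hole [260.5  23.9] [  6   8  20  17 258] [0.4708 0.0806 0.07  ]
hole [259.1 168.8] [  9   8  15  12 133] [0.5907 0.0621 0.07  ]
stud [0.5937 0.0254 0.125 ]
stud [0.612 0.039 0.125]
stud [0.6181 0.0811 0.125 ]
stud [0.6083 0.0975 0.125 ]
knob [0.5433 0.1764 0.089 ]
```

View pics/w2c.png

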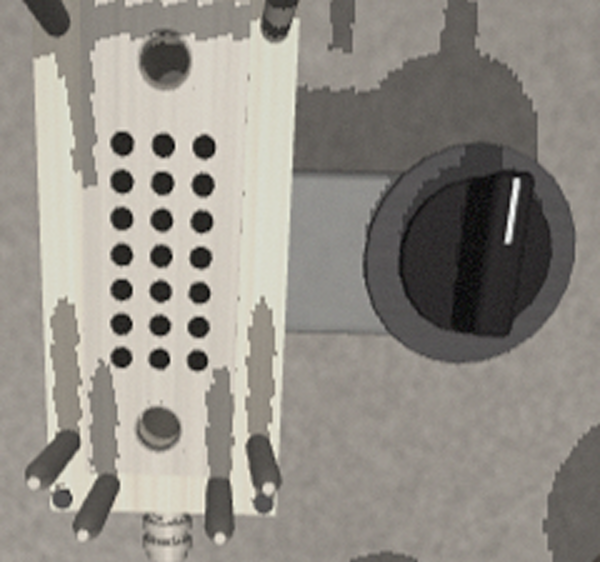

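The enlarged crop gives the stud tips at crop (34,484), (82,536), (220,539) and (267,489). The drain holes are at (165,60) and (159,428). The knob bar runs along the base with its axis near (470,253).

Run:
```python
from h import *
import pickle
from scipy.spatial.transform import Rotation as Ro
c=pickle.load(open('w2.pkl','rb'))
f=lambda p,z:ray(c,(p[0]/2.5+195,p[1]/2.5),z)
S=np.array([f(p,.126) for p in((34,484),(82,536),(220,539),(267,489))])[:,:2]
B=np.array([[72,-37],[89,-22],[89,22],[72,37]])/1e3
H=(B-B.mean(0)).T@(S-S.mean(0)); a=np.arctan2(H[0,1]-H[1,0],H[0,0]+H[1,1])
Rm=np.array([[np.cos(a),-np.sin(a)],[np.sin(a),np.cos(a)]]); t=S.mean(0)-Rm@B.mean(0)
print('base',t.round(4),a.round(4),'res mm',((S-(B@Rm.T+t))*1e3).round(1).tolist())
h1,h2=f((165,60),.07)[:2],f((159,428),.07)[:2]; d=h2-h1
print('drain',((h1+h2)/2).round(4),np.linalg.norm(d).round(4),np.arctan2(d[1],d[0]).round(4),'in base',(Rm.T@((h1+h2)/2-t)).round(4))
k=f((470,253),.06)[:2]; print('knob disc guess',f((470,253),.06),f((475,253),.089), (Rm.T@(k-t)).round(4))
# block top edges at z=.062: left edge pts, right edge pts
for p in((34,60),(50,510),(298,20),(276,515)): print((Rm.T@(f(p,.062)[:2]-t)*1e3).round(1))
```

```text
base [0.5295 0.0717] -0.1449 res mm [[0.1, 0.3], [-0.1, -0.1], [0.0, 0.2], [-0.0, -0.4]]
drain [0.5319 0.0712] 0.1235 -0.1595 in base [ 0.0025 -0.0001]
knob disc guess [0.54462654 0.18250146 0.06      ] [0.54414636 0.1755604  0.089     ] [-0.001   0.1119]
[-60.  -44.3]
[ 99.9 -45. ]
[-73.9  44.9]
[100.   45.3]
```

Run:
```python
from h import *
togo((.745,-.2),np.pi/2-.09,.23)
```

```text
move cm [-15.91 -26.2    0.14] spin -0.032 alt 3.11
```

{"op": "move_arm", "data": {
  "steps": [
    {"dx": -2.6,"dy": -4.2,"dz": 0,"spin": 0},
    {"dx": -2.6,"dy": -4.2,"dz": 0,"spin": 0},
    {"dx": -2.6,"dy": -4.2,"dz": 0,"spin": 0},
    {"dx": -2.6,"dy": -4.2,"dz": 0,"spin": 0},
    {"dx": -2.6,"dy": -4.2,"dz": 0,"spin": 0},
    {"dx": -2.6,"dy": -4.2,"dz": 0,"spin": 0},
    {"dx": 0,"dy": 0,"dz": 0,"spin": 0},
    {"dx": 0,"dy": 0,"dz": 0,"spin": 0},
    {"dx": 0,"dy": 0,"dz": 0,"spin": 0}
  ]
}}

```text
time: 2.9
ee_pos: [0.744, -0.1882, 0.3956]
eef_rot: [0.06, 0.998, 0.0, 0.0]
ft_force: [-0.2, 0.2, 0.5]
width: 0.087
grip_force: 0.0
```

Run:
```python
from h import *
c=snap('wrist','w3.png')
for z in(.01,.012): P=plates(c,150,800,30000,z)
p=min(P,key=lambda q:np.hypot(*(q[2]-[.647,-.15])))
togo(p[2],p[3]+np.pi/2,.05)
```

```text
275 348 7186 [ 0.973  -0.2251] [0.332, 0.065] yaw 1.57
171 110 7977 [ 0.6593 -0.2962] [0.056, 0.163] yaw -0.134
528 14 895 [0.6067 0.0743] [0.025, 0.061] yaw 1.423
305 81 8571 [ 0.6474 -0.15  ] [0.055, 0.161] yaw -0.009
20 18 1195 [ 0.5501 -0.4238] [0.04, 0.033] yaw 1.451
275 348 7186 [ 0.9713 -0.2248] [0.33, 0.065] yaw 1.57
171 110 7977 [ 0.6593 -0.2956] [0.055, 0.162] yaw -0.134
528 14 895 [0.607  0.0729] [0.025, 0.061] yaw 1.423
305 81 8571 [ 0.6475 -0.1501] [0.055, 0.16] yaw -0.009
20 18 1195 [ 0.5508 -0.4224] [0.04, 0.033] yaw 1.451
move cm [10.04  2.58 18.19] spin -0.11 alt 3.032
```

View pics/w3.png

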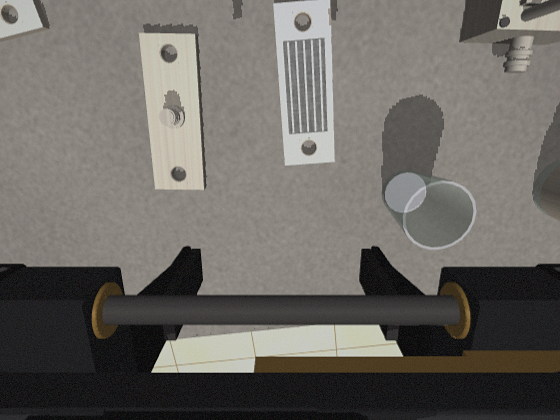

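The wrist view shows the head plate at (171,110) and filter plate A at (305,81), fully visible, with holes at (302,21) and (308.5,147). The plate and its holes disagree slightly on yaw, so I'll take it from the holes.

```bash
cat >> h.py <<'E'
def hole(c,uv,R=13,thr=110):
    u0,v0=map(int,uv); g=c['img'].max(2); y0,x0=max(v0-R,0),max(u0-R,0)
    w=(g[y0:v0+R,x0:u0+R]<thr).astype(np.uint8); n,l,s,ce=cv2.connectedComponentsWithStats(w); k=1+s[1:,4].argmax()
    x,y,ww,hh=s[k][:4]; return np.array([x0+x+ww/2-.5,y0+y+hh/2-.5])
def pair(c,a,b,z,thr=110):
    a,b=[ray(c,hole(c,q,thr=thr),z)[:2] for q in(a,b)]
    if a[0]>b[0]: a,b=b,a
    d=b-a; print('mid',((a+b)/2).round(4),'len',np.linalg.norm(d).round(4),'yaw',np.arctan2(d[1],d[0]).round(4)); return (a+b)/2,np.arctan2(d[1],d[0])
E
python3 - <<'E'
from h import *
c=snap('wrist')
for t in(100,130):
  m,y=pair(c,(302,21),(308,147),.01,t); pair(c,(169,53),(179,173),.012,t)
togo(m,y+np.pi/2,.05)
E
```

```text
mid [ 0.6492 -0.1505] len 0.1233 yaw -0.0456
mid [ 0.6601 -0.2934] len 0.1238 yaw -0.1405
mid [ 0.6483 -0.1504] len 0.1251 yaw -0.0464
mid [ 0.6594 -0.2932] len 0.1241 yaw -0.1322
move cm [ 9.95  2.56 18.21] spin -0.072 alt 3.07
```

{"op": "move_arm", "data": {
  "steps": [
    {"dx": 3.3,"dy": 0.85,"dz": 2,"spin": 0},
    {"dx": 3.3,"dy": 0.85,"dz": 2,"spin": 0},
    {"dx": 3.35,"dy": 0.86,"dz": 2,"spin": 0},
    {"dx": 0,"dy": 0,"dz": 3,"spin": -0.072},
    {"dx": 0,"dy": 0,"dz": 4,"spin": 0},
    {"dx": 0,"dy": 0,"dz": 4,"spin": 0},
    {"dx": 0,"dy": 0,"dz": 2,"spin": 0},
    {"dx": 0,"dy": 0,"dz": 0,"spin": 0}
  ]
}}

```text
time: 3.8
ee_pos: [0.647, -0.1505, 0.2028]
eef_rot: [0.023, 1.0, 0.001, -0.002]
ft_force: [-0.3, 1.2, -0.1]
width: 0.0868
grip_force: 0.0
```

Run:
```python
from h import *
togo((.6485,-.1504),np.pi/2-.046,.0205)
```

```text
move cm [-0.16  0.02  1.83] spin -0.0 alt 3.141
```

Descend, grip and lift in one call.

{"op": "move_arm", "data": {
  "steps": [
    {"dx": -0.15,"dy": 0,"dz": 0.9,"spin": 0},
    {"dx": 0,"dy": 0,"dz": 0.9,"spin": 0},
    {"dx": 0,"dy": 0,"dz": 0,"spin": 0}
  ]
}}

```text
time: 4.1
ee_pos: [0.6496, -0.1521, 0.1873]
eef_rot: [0.024, 1.0, 0.0, -0.0]
ft_force: [-0.2, -0.7, 0.1]
width: 0.0875
grip_force: 0.0
```

{"op": "move_arm", "data": {
  "steps": [
    {"dx": 0,"dy": 0,"dz": 0,"spin": 0},
    {"dx": 0,"dy": 0,"dz": 0,"spin": 0},
    {"dx": 0,"dy": 0,"dz": 0,"spin": 0},
    {"dx": 0,"dy": 0,"dz": 0,"spin": 0},
    {"dx": 0,"dy": 0,"dz": -1,"spin": 0},
    {"dx": 0,"dy": 0,"dz": -3,"spin": 0},
    {"dx": 0,"dy": 0,"dz": -4,"spin": 0},
    {"dx": 0,"dy": 0,"dz": -4,"spin": 0},
    {"dx": 0,"dy": 0,"dz": -4,"spin": 0},
    {"dx": 0,"dy": 0,"dz": 0,"spin": 0}
  ],
  "claw": 4.5,
  "squeeze": 25
}}

```text
time: 5.1
ee_pos: [0.6506, -0.1533, 0.3551]
eef_rot: [0.024, 1.0, -0.001, 0.005]
ft_force: [0.4, -0.5, 0.3]
width: 0.0451
grip_force: 0.0
```

Run:
```python
from h import *
print(tool()[0])
togo((.5295,.0717),np.pi/2-.145,.14)
```

```text
[ 0.65063726 -0.15329492  0.35507852]
move cm [13.24 21.89  4.95] spin 0.097 alt -3.045
```

The fingers closed to the commanded 45 mm with no grip, so I missed the plate. Looking again.

Run:
```python
from h import *
c=snap('top','t2.png'); plates(c); c=snap('wrist','w4.png')
t=c['img']; a=cv2.imread('pics/t2.png'); b=cv2.imread('pics/w4.png')
cv2.imwrite('pics/m2.png',np.hstack([cv2.resize(a[140:320,60:460],(400,180)),cv2.resize(b,(400,300))[:180]]))
```

```text
389 258 942 [ 0.4819 -0.4404] [0.056, 0.162] yaw 0.096
86 232 454 [0.5398 0.4518] [0.152, 0.061] yaw 0.034
537 255 3111 [ 0.5042 -0.885 ] [0.157, 0.34] yaw -0.029
214 233 1535 [0.5461 0.0777] [0.232, 0.095] yaw -0.133
339 198 546 [ 0.6593 -0.2938] [0.159, 0.056] yaw -0.124
```

View pics/m2.png

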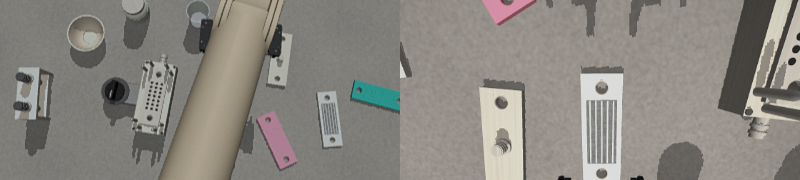

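The plate still lies there, at wrist (283,~180), and was most likely lifted away from before the fingers had closed. Remeasuring and allowing longer for the closing.

Run:
```python
from h import *
c=snap('wrist')
for t in(100,130): m,y=pair(c,(282,123),(283,242),.01,t)
togo(m,y+np.pi/2,.0205)
```

```text
mid [ 0.6485 -0.15  ] len 0.122 yaw -0.0131
mid [ 0.6484 -0.1523] len 0.122 yaw -0.044
move cm [ 0.11  0.   16.31] spin -0.004 alt 3.138
```

{"op": "move_arm", "data": {
  "steps": [
    {"dx": 0,"dy": 0,"dz": 0,"spin": 0},
    {"dx": 0,"dy": 0,"dz": 0,"spin": 0},
    {"dx": 0,"dy": 0,"dz": 0,"spin": 0},
    {"dx": 0,"dy": 0,"dz": 0,"spin": 0}
  ],
  "claw": 8.7
}}

```text
time: 5.65
ee_pos: [0.6496, -0.1524, 0.347]
eef_rot: [0.024, 1.0, 0.0, -0.0]
ft_force: [0.2, -0.0, 0.4]
width: 0.0692
grip_force: 0.0
```

Run:
```python
from h import *
x,M=tool();print(x,M.round(4))
```

```text
[ 0.64960498 -0.15242227  0.34699386] [[-9.989e-01  4.780e-02 -8.000e-04]
 [ 4.780e-02  9.989e-01  1.000e-04]
 [ 8.000e-04  0.000e+00 -1.000e+00]]
```

{"op": "move_arm", "data": {
  "steps": [
    {"dx": 0.1,"dy": 0,"dz": 3.5,"spin": 0},
    {"dx": 0,"dy": 0,"dz": 4,"spin": 0},
    {"dx": 0,"dy": 0,"dz": 4,"spin": 0},
    {"dx": 0,"dy": 0,"dz": 2.5,"spin": 0},
    {"dx": 0,"dy": 0,"dz": 1.2,"spin": 0},
    {"dx": 0,"dy": 0,"dz": 1,"spin": 0},
    {"dx": 0,"dy": 0,"dz": 0,"spin": 0},
    {"dx": 0,"dy": 0,"dz": 0,"spin": 0}
  ]
}}

```text
time: 6.45
ee_pos: [0.6492, -0.1525, 0.1868]
eef_rot: [0.024, 1.0, -0.0, 0.001]
ft_force: [0.7, -0.5, 0.2]
width: 0.0871
grip_force: 0.0
```

{"op": "move_arm", "data": {
  "steps": [
    {"dx": 0,"dy": 0,"dz": 0,"spin": 0},
    {"dx": 0,"dy": 0,"dz": 0,"spin": 0},
    {"dx": 0,"dy": 0,"dz": 0,"spin": 0},
    {"dx": 0,"dy": 0,"dz": 0,"spin": 0},
    {"dx": 0,"dy": 0,"dz": 0,"spin": 0},
    {"dx": 0,"dy": 0,"dz": 0,"spin": 0},
    {"dx": 0,"dy": 0,"dz": 0,"spin": 0},
    {"dx": 0,"dy": 0,"dz": 0,"spin": 0}
  ],
  "claw": 4.5,
  "squeeze": 25
}}

```text
time: 7.25
ee_pos: [0.6487, -0.1523, 0.1856]
eef_rot: [0.024, 1.0, 0.0, 0.0]
ft_force: [-1.3, 0.5, 2.9]
width: 0.0554
grip_force: 25.0
```

{"op": "move_arm", "data": {
  "steps": [
    {"dx": 0,"dy": 0,"dz": -2,"spin": 0},
    {"dx": 0,"dy": 0,"dz": -4,"spin": 0},
    {"dx": 0,"dy": 0,"dz": -4,"spin": 0},
    {"dx": 0,"dy": 0,"dz": -4,"spin": 0},
    {"dx": 0,"dy": 0,"dz": -3,"spin": 0},
    {"dx": 2.6,"dy": 4.2,"dz": 0,"spin": 0},
    {"dx": 2.6,"dy": 4.2,"dz": 0,"spin": 0},
    {"dx": 2.6,"dy": 4.2,"dz": 0,"spin": 0},
    {"dx": 2.6,"dy": 4.2,"dz": 0,"spin": 0},
    {"dx": 2.6,"dy": 4.2,"dz": 0,"spin": 0},
    {"dx": 0,"dy": 0,"dz": 0,"spin": 0.1},
    {"dx": 0,"dy": 0,"dz": 0,"spin": 0}
  ]
}}

```text
time: 8.45
ee_pos: [0.5283, 0.0647, 0.3556]
eef_rot: [0.073, 0.997, 0.0, 0.0]
ft_force: [-0.7, -0.8, -1.0]
width: 0.056
grip_force: 25.0
```

Run:
```python
from h import *
print(tool()[0]); togo((.5295,.0717),np.pi/2-.145,.2556-.164)
c=snap('wrist','w5.png')
```

```text
[0.52830343 0.06469426 0.35558822]
move cm [-0.01  0.71 10.  ] spin -0.002 alt 3.14
```

{"op": "move_arm", "data": {
  "steps": [
    {"dx": 0,"dy": 0.7,"dz": 0,"spin": 0},
    {"dx": 0,"dy": 0,"dz": 0,"spin": 0},
    {"dx": 0,"dy": 0,"dz": 1.5,"spin": 0},
    {"dx": 0,"dy": 0,"dz": 1.5,"spin": 0},
    {"dx": 0,"dy": 0,"dz": 1.5,"spin": 0},
    {"dx": 0,"dy": 0,"dz": 1.5,"spin": 0},
    {"dx": 0,"dy": 0,"dz": 1.5,"spin": 0},
    {"dx": 0,"dy": 0,"dz": 1.2,"spin": 0},
    {"dx": 0,"dy": 0,"dz": 0.6,"spin": 0},
    {"dx": 0,"dy": 0,"dz": 0.4,"spin": 0},
    {"dx": 0,"dy": 0,"dz": 0,"spin": 0},
    {"dx": 0,"dy": 0,"dz": 0,"spin": 0}
  ]
}}

```text
time: 9.7
ee_pos: [0.5301, 0.0705, 0.259]
eef_rot: [0.074, 0.997, 0.0, 0.0]
ft_force: [-0.5, -0.4, -1.0]
width: 0.0557
grip_force: 25.0
```

{"op": "move_arm", "data": {
  "steps": [
    {"dx": 0,"dy": 0,"dz": 0.25,"spin": 0},
    {"dx": 0,"dy": 0,"dz": 0,"spin": 0},
    {"dx": 0,"dy": 0,"dz": 0,"spin": 0}
  ]
}}

```text
time: 10.0
ee_pos: [0.5299, 0.0706, 0.2562]
eef_rot: [0.074, 0.997, 0.0, 0.0]
ft_force: [-0.2, -0.4, -0.6]
width: 0.0558
grip_force: 25.0
```

{"op": "move_arm", "data": {
  "steps": [
    {"dx": 0,"dy": 0,"dz": 0,"spin": 0},
    {"dx": 0,"dy": 0,"dz": 0,"spin": 0},
    {"dx": 0,"dy": 0,"dz": 0,"spin": 0},
    {"dx": 0,"dy": 0,"dz": -2,"spin": 0},
    {"dx": 0,"dy": 0,"dz": -4,"spin": 0},
    {"dx": 0,"dy": 0,"dz": -4,"spin": 0},
    {"dx": 0,"dy": 0,"dz": -3,"spin": 0},
    {"dx": -1,"dy": -4.8,"dz": 0,"spin": 0},
    {"dx": -1,"dy": -4.8,"dz": 0,"spin": 0},
    {"dx": -1,"dy": -4.8,"dz": 0,"spin": 0},
    {"dx": -1,"dy": -4.8,"dz": 0,"spin": 0},
    {"dx": -1,"dy": -4.8,"dz": 0,"spin": 0}
  ],
  "claw": 8.7
}}

```text
time: 11.2
ee_pos: [0.5437, -0.1761, 0.3863]
eef_rot: [0.074, 0.997, 0.0, 0.0]
ft_force: [0.7, 0.6, 0.5]
width: 0.087
grip_force: 0.0
```

Run:
```python
from h import *
print(tool()[0]); togo((.585,-.43),np.pi/2+.07,.2)
```

```text
[ 0.54372866 -0.17613477  0.38634587]
move cm [ -7.81 -24.51   2.23] spin -0.217 alt 2.924
```

{"op": "move_arm", "data": {
  "steps": [
    {"dx": -1.4,"dy": -4.6,"dz": 0,"spin": 0},
    {"dx": -1.4,"dy": -4.6,"dz": 0,"spin": 0},
    {"dx": -1.4,"dy": -4.6,"dz": 0,"spin": 0},
    {"dx": -1.4,"dy": -4.6,"dz": 0,"spin": 0},
    {"dx": -1.4,"dy": -4.6,"dz": 0,"spin": 0},
    {"dx": 0,"dy": 0,"dz": 0,"spin": -0.11},
    {"dx": 0,"dy": 0,"dz": 0,"spin": -0.11},
    {"dx": 0,"dy": 0,"dz": 0,"spin": 0},
    {"dx": 0,"dy": 0,"dz": 0,"spin": 0}
  ]
}}

```text
time: 12.1
ee_pos: [0.5794, -0.4119, 0.386]
eef_rot: [-0.035, 0.999, 0.0, 0.0]
ft_force: [-0.2, -0.5, 0.3]
width: 0.0868
grip_force: 0.0
```

Run:
```python
from h import *
c=snap('wrist','w6.png'); print(tool()[0])
P=plates(c,150,2000,30000,.01); p=min(P,key=lambda q:np.hypot(*(q[2]-[.482,-.44])))[2:]
p=p[0],0.09
for k in range(2):
  q=[proj(c,[p[0][0]+s*.062*np.cos(p[1]),p[0][1]+s*.062*np.sin(p[1]),.01]) for s in(1,-1)]
  print(q); p=pair(c,q[0],q[1],.01,(130,100)[k])
togo(p[0],p[1]+np.pi/2,.0205)
```

```text
[ 0.57946227 -0.4117164   0.38609558]
379 245 3241 [ 0.6501 -0.2905] [0.143, 0.056] yaw -0.135
257 83 7659 [ 0.4829 -0.4424] [0.056, 0.16] yaw 0.103
[array([260.09726492, 150.47345725]), array([254.91206962,  20.93156869])]
mid [ 0.4836 -0.4406] len 0.1246 yaw 0.094
[array([261.98767806, 151.20875406]), array([256.51541601,  21.86437845])]
mid [ 0.4842 -0.4402] len 0.1243 yaw 0.0985
move cm [ 9.7  -2.19 20.16] spin -0.029 alt 3.113
```

{"op": "move_arm", "data": {
  "steps": [
    {"dx": 3.3,"dy": -0.8,"dz": 2,"spin": 0},
    {"dx": 3.3,"dy": -0.8,"dz": 2,"spin": 0},
    {"dx": 3.15,"dy": -0.65,"dz": 2,"spin": 0},
    {"dx": 0,"dy": 0,"dz": 3,"spin": -0.028},
    {"dx": 0,"dy": 0,"dz": 4,"spin": 0},
    {"dx": 0,"dy": 0,"dz": 3.5,"spin": 0},
    {"dx": 0,"dy": 0,"dz": 2,"spin": 0},
    {"dx": 0,"dy": 0,"dz": 1,"spin": 0},
    {"dx": 0,"dy": 0,"dz": 0.4,"spin": 0},
    {"dx": 0,"dy": 0,"dz": 0,"spin": 0},
    {"dx": 0,"dy": 0,"dz": 0,"spin": 0}
  ]
}}

```text
time: 13.25
ee_pos: [0.4841, -0.4418, 0.1884]
eef_rot: [-0.05, 0.999, -0.001, 0.001]
ft_force: [0.7, -0.2, 0.1]
width: 0.0872
grip_force: 0.0
```

Run:
```python
from h import *
print(tool()[0]);togo((.4837,-.441),np.pi/2+.096,.0205)
```

```text
[ 0.48413174 -0.44184272  0.18837613]
move cm [0.04 0.09 0.39] spin 0.004 alt -3.138
```

{"op": "move_arm", "data": {
  "steps": [
    {"dx": 0,"dy": 0,"dz": 0.2,"spin": 0},
    {"dx": 0,"dy": 0,"dz": 0,"spin": 0},
    {"dx": 0,"dy": 0,"dz": 0,"spin": 0},
    {"dx": 0,"dy": 0,"dz": 0,"spin": 0},
    {"dx": 0,"dy": 0,"dz": 0,"spin": 0},
    {"dx": 0,"dy": 0,"dz": 0,"spin": 0},
    {"dx": 0,"dy": 0,"dz": 0,"spin": 0},
    {"dx": 0,"dy": 0,"dz": 0,"spin": 0}
  ],
  "claw": 4.5
}}

```text
time: 14.05
ee_pos: [0.4837, -0.4415, 0.1851]
eef_rot: [-0.05, 0.999, 0.0, 0.0]
ft_force: [-0.3, 1.0, 1.5]
width: 0.0558
grip_force: 25.0
```

{"op": "move_arm", "data": {
  "steps": [
    {"dx": 0,"dy": 0,"dz": -2,"spin": 0},
    {"dx": 0,"dy": 0,"dz": -4,"spin": 0},
    {"dx": 0,"dy": 0,"dz": -4,"spin": 0},
    {"dx": 0,"dy": 0,"dz": -4,"spin": 0},
    {"dx": 0,"dy": 0,"dz": -4,"spin": 0},
    {"dx": 0,"dy": 0,"dz": 0,"spin": 0.12},
    {"dx": 0,"dy": 0,"dz": 0,"spin": 0.12},
    {"dx": 0,"dy": 4.5,"dz": 0,"spin": 0},
    {"dx": 0,"dy": 4.5,"dz": 0,"spin": 0},
    {"dx": 0,"dy": 4.5,"dz": 0,"spin": 0},
    {"dx": 0,"dy": 4.5,"dz": 0,"spin": 0},
    {"dx": 0,"dy": 4.5,"dz": 0,"spin": 0}
  ]
}}

```text
time: 15.25
ee_pos: [0.5149, -0.2169, 0.3649]
eef_rot: [0.07, 0.998, 0.0, 0.0]
ft_force: [-0.3, 0.6, -0.8]
width: 0.056
grip_force: 25.0
```

Run:
```python
from h import *
print(tool()[0]);togo((.5295,.0717),np.pi/2-.145,.19)
```

```text
[ 0.51492006 -0.21694871  0.3649228 ]
move cm [ 2.58 28.79  1.09] spin 0.005 alt -3.137
```

{"op": "move_arm", "data": {
  "steps": [
    {"dx": 0.4,"dy": 4.5,"dz": 0,"spin": 0},
    {"dx": 0.4,"dy": 4.5,"dz": 0,"spin": 0},
    {"dx": 0.4,"dy": 4.5,"dz": 0,"spin": 0},
    {"dx": 0.4,"dy": 4.5,"dz": 0,"spin": 0},
    {"dx": 0.4,"dy": 4.5,"dz": 0,"spin": 0},
    {"dx": 0.4,"dy": 4.5,"dz": 0,"spin": 0.005},
    {"dx": 0,"dy": 0,"dz": 0,"spin": 0},
    {"dx": 0,"dy": 0,"dz": 0,"spin": 0},
    {"dx": 0,"dy": 0,"dz": 0,"spin": 0}
  ]
}}

```text
time: 16.15
ee_pos: [0.5289, 0.0508, 0.3649]
eef_rot: [0.073, 0.997, -0.0, -0.0]
ft_force: [-0.5, -0.9, -0.8]
width: 0.0556
grip_force: 25.0
```

Run:
```python
from h import *
c=snap('wrist','w7.png'); print(tool()[0]);togo((.5295,.0717),np.pi/2-.145,.2651-.164)
```

```text
[0.52895281 0.05048654 0.36496926]
move cm [0.26 2.11 9.99] spin -0.002 alt 3.14
```

{"op": "move_arm", "data": {
  "steps": [
    {"dx": 0.26,"dy": 2.15,"dz": 0,"spin": 0},
    {"dx": 0,"dy": 0,"dz": 0,"spin": 0},
    {"dx": 0,"dy": 0,"dz": 1.5,"spin": 0},
    {"dx": 0,"dy": 0,"dz": 1.5,"spin": 0},
    {"dx": 0,"dy": 0,"dz": 1.5,"spin": 0},
    {"dx": 0,"dy": 0,"dz": 1.5,"spin": 0},
    {"dx": 0,"dy": 0,"dz": 1.5,"spin": 0},
    {"dx": 0,"dy": 0,"dz": 1.2,"spin": 0},
    {"dx": 0,"dy": 0,"dz": 0.6,"spin": 0},
    {"dx": 0,"dy": 0,"dz": 0.6,"spin": 0},
    {"dx": 0,"dy": 0,"dz": 0,"spin": 0},
    {"dx": 0,"dy": 0,"dz": 0,"spin": 0}
  ]
}}

```text
time: 17.4
ee_pos: [0.5296, 0.0736, 0.2664]
eef_rot: [0.072, 0.997, 0.0, 0.0]
ft_force: [-0.6, -0.3, -0.5]
width: 0.0556
grip_force: 25.0
```

{"op": "move_arm", "data": {
  "steps": [
    {"dx": 0,"dy": 0,"dz": 0,"spin": 0},
    {"dx": 0,"dy": 0,"dz": 0,"spin": 0},
    {"dx": 0,"dy": 0,"dz": 0,"spin": 0},
    {"dx": 0,"dy": 0,"dz": -2,"spin": 0},
    {"dx": 0,"dy": 0,"dz": -4,"spin": 0},
    {"dx": 0,"dy": 0,"dz": -4,"spin": 0},
    {"dx": 0,"dy": 0,"dz": -2,"spin": 0},
    {"dx": -2,"dy": -4.5,"dz": 0,"spin": 0},
    {"dx": -2,"dy": -4.5,"dz": 0,"spin": 0},
    {"dx": -2,"dy": -4.5,"dz": 0,"spin": 0},
    {"dx": -2,"dy": -4.5,"dz": 0,"spin": 0},
    {"dx": -2,"dy": -4.5,"dz": 0,"spin": 0}
  ],
  "claw": 8.7
}}

```text
time: 18.6
ee_pos: [0.5962, -0.1652, 0.3864]
eef_rot: [0.072, 0.997, 0.0, 0.0]
ft_force: [0.9, 0.5, 0.1]
width: 0.0873
grip_force: 0.0
```

{"op": "move_arm", "data": {
  "steps": [
    {"dx": -2,"dy": -4,"dz": 0,"spin": 0},
    {"dx": -2,"dy": -4,"dz": 0,"spin": 0},
    {"dx": -2,"dy": -4,"dz": 0,"spin": 0},
    {"dx": 0,"dy": 0,"dz": 0,"spin": 0},
    {"dx": 0,"dy": 0,"dz": 0,"spin": 0},
    {"dx": 0,"dy": 0,"dz": 0,"spin": 0}
  ]
}}

```text
time: 19.2
ee_pos: [0.6383, -0.2897, 0.386]
eef_rot: [0.072, 0.997, 0.0, 0.0]
ft_force: [0.2, -0.2, -0.6]
width: 0.0873
grip_force: 0.0
```

Run:
```python
from h import *
c=snap('wrist','w8.png'); print(tool()[0])
P=plates(c,150,2000,30000,.012); p=min(P,key=lambda q:np.hypot(*(q[2]-[.66,-.293])))[2:]
for k in range(2):
  q=[proj(c,[p[0][0]+s*.062*np.cos(p[1]),p[0][1]+s*.062*np.sin(p[1]),.012]) for s in(1,-1)]
  print(q); p=pair(c,q[0],q[1],.012,(130,100)[k])
togo(p[0],p[1]+np.pi/2,.0205)
```

```text
[ 0.63832258 -0.2893901   0.38623146]
279 198 6678 [ 0.6592 -0.2946] [0.055, 0.159] yaw -0.122
[array([280.25447678, 252.71316462]), array([277.61260479, 146.74746708])]
mid [ 0.6596 -0.2935] len 0.1229 yaw -0.1357
[array([280.50404051, 252.92425343]), array([279.49505516, 146.98079143])]
mid [ 0.6601 -0.2939] len 0.123 yaw -0.1314
move cm [-2.21 -0.16 20.17] spin -0.012 alt 3.13
```

{"op": "move_arm", "data": {
  "steps": [
    {"dx": -2.15,"dy": -0.15,"dz": 2,"spin": 0},
    {"dx": 0,"dy": 0,"dz": 4,"spin": -0.01},
    {"dx": 0,"dy": 0,"dz": 4,"spin": 0},
    {"dx": 0,"dy": 0,"dz": 4,"spin": 0},
    {"dx": 0,"dy": 0,"dz": 3,"spin": 0},
    {"dx": 0,"dy": 0,"dz": 2,"spin": 0},
    {"dx": 0,"dy": 0,"dz": 1,"spin": 0},
    {"dx": 0,"dy": 0,"dz": 0,"spin": 0},
    {"dx": 0,"dy": 0,"dz": 0,"spin": 0}
  ]
}}

```text
time: 20.15
ee_pos: [0.6596, -0.2951, 0.1875]
eef_rot: [0.067, 0.998, -0.0, 0.001]
ft_force: [0.5, -0.7, 0.4]
width: 0.0869
grip_force: 0.0
```

{"op": "move_arm", "data": {
  "steps": [
    {"dx": 0,"dy": 0,"dz": 0,"spin": 0},
    {"dx": 0,"dy": 0,"dz": 0,"spin": 0},
    {"dx": 0,"dy": 0,"dz": 0,"spin": 0},
    {"dx": 0,"dy": 0,"dz": 0,"spin": 0},
    {"dx": 0,"dy": 0,"dz": 0,"spin": 0},
    {"dx": 0,"dy": 0,"dz": 0,"spin": 0},
    {"dx": 0,"dy": 0,"dz": 0,"spin": 0},
    {"dx": 0,"dy": 0,"dz": 0,"spin": 0}
  ],
  "claw": 4.5,
  "squeeze": 30
}}

```text
time: 20.95
ee_pos: [0.6592, -0.2951, 0.1862]
eef_rot: [0.067, 0.998, 0.0, 0.0]
ft_force: [-0.3, 2.8, 3.3]
width: 0.0552
grip_force: 30.0
```

{"op": "move_arm", "data": {
  "steps": [
    {"dx": 0,"dy": 0,"dz": -2,"spin": 0},
    {"dx": 0,"dy": 0,"dz": -4,"spin": 0},
    {"dx": 0,"dy": 0,"dz": -4,"spin": 0},
    {"dx": 0,"dy": 0,"dz": -4,"spin": 0},
    {"dx": 0,"dy": 0,"dz": -4.5,"spin": 0},
    {"dx": 2.1,"dy": 4.2,"dz": 0,"spin": 0},
    {"dx": 2.1,"dy": 4.2,"dz": 0,"spin": 0},
    {"dx": 2.1,"dy": 4.2,"dz": 0,"spin": 0},
    {"dx": 2.1,"dy": 4.2,"dz": 0,"spin": 0},
    {"dx": 2.1,"dy": 4.2,"dz": 0,"spin": 0},
    {"dx": 2.1,"dy": 4.2,"dz": 0,"spin": 0},
    {"dx": 2.1,"dy": 4.2,"dz": 0,"spin": 0}
  ]
}}

```text
time: 22.15
ee_pos: [0.5517, 0.017, 0.3704]
eef_rot: [0.068, 0.998, -0.0, -0.0]
ft_force: [1.0, 0.4, -4.2]
width: 0.0553
grip_force: 30.0
```

{"op": "move_arm", "data": {
  "steps": [
    {"dx": 2.1,"dy": 4.2,"dz": 0,"spin": 0.01},
    {"dx": 0,"dy": 0,"dz": 0,"spin": 0},
    {"dx": 0,"dy": 0,"dz": 0,"spin": 0},
    {"dx": 0,"dy": 0,"dz": 0,"spin": 0}
  ]
}}

```text
time: 22.55
ee_pos: [0.5379, 0.0586, 0.3707]
eef_rot: [0.073, 0.997, -0.0, -0.0]
ft_force: [0.5, 0.2, -3.0]
width: 0.0556
grip_force: 30.0
```

Run:
```python
from h import *
c=snap('wrist','w9.png'); print(tool()[0]);togo((.5295,.0717),np.pi/2-.145,.2762-.164)
```

```text
[0.53801233 0.05840869 0.37073647]
move cm [1.04 1.2  9.45] spin -0.002 alt 3.139
```

{"op": "move_arm", "data": {
  "steps": [
    {"dx": 1.05,"dy": 1.15,"dz": 0,"spin": 0},
    {"dx": 0,"dy": 0,"dz": 0,"spin": 0},
    {"dx": 0,"dy": 0,"dz": 1.5,"spin": 0},
    {"dx": 0,"dy": 0,"dz": 1.5,"spin": 0},
    {"dx": 0,"dy": 0,"dz": 1.5,"spin": 0},
    {"dx": 0,"dy": 0,"dz": 1.5,"spin": 0},
    {"dx": 0,"dy": 0,"dz": 1.3,"spin": 0},
    {"dx": 0,"dy": 0,"dz": 1.1,"spin": 0},
    {"dx": 0,"dy": 0,"dz": 0.6,"spin": 0},
    {"dx": 0,"dy": 0,"dz": 0.4,"spin": 0},
    {"dx": 0,"dy": 0,"dz": 0,"spin": 0},
    {"dx": 0,"dy": 0,"dz": 0,"spin": 0}
  ]
}}

```text
time: 23.8
ee_pos: [0.5292, 0.073, 0.2775]
eef_rot: [0.072, 0.997, 0.0, 0.0]
ft_force: [-0.0, 0.9, -4.3]
width: 0.0556
grip_force: 30.0
```

{"op": "move_arm", "data": {
  "steps": [
    {"dx": 0,"dy": 0,"dz": 0.1,"spin": 0},
    {"dx": 0,"dy": 0,"dz": 0,"spin": 0}
  ]
}}

```text
time: 24.0
ee_pos: [0.5291, 0.073, 0.2763]
eef_rot: [0.072, 0.997, 0.0, 0.0]
ft_force: [0.2, 0.1, -2.7]
width: 0.0556
grip_force: 30.0
```

{"op": "move_arm", "data": {
  "steps": [
    {"dx": 0,"dy": 0,"dz": 0,"spin": 0},
    {"dx": 0,"dy": 0,"dz": 0,"spin": 0},
    {"dx": 0,"dy": 0,"dz": 0,"spin": 0},
    {"dx": 0,"dy": 0,"dz": 0,"spin": 0},
    {"dx": 0,"dy": 0,"dz": -2,"spin": 0},
    {"dx": 0,"dy": 0,"dz": -4,"spin": 0},
    {"dx": 0,"dy": 0,"dz": -4,"spin": 0},
    {"dx": 0,"dy": 0,"dz": -4,"spin": 0},
    {"dx": -3,"dy": 0,"dz": -1,"spin": 0},
    {"dx": -4,"dy": 0,"dz": 0,"spin": 0},
    {"dx": 0,"dy": 0,"dz": 0,"spin": 0},
    {"dx": 0,"dy": 0,"dz": 0,"spin": 0}
  ],
  "claw": 8.7
}}

```text
time: 25.2
ee_pos: [0.5986, 0.0628, 0.4252]
eef_rot: [0.073, 0.997, -0.0, -0.001]
ft_force: [0.1, 0.0, -0.1]
width: 0.0869
grip_force: 0.0
```

Run:
```python
from h import *
import pickle
c=snap('wrist','w10.png'); d=snap('top','t3.png'); s=snap('scene'); pickle.dump(c,open('w10.pkl','wb'))
print(tool()[0]); B=np.array([.5295,.0717]); a=-.145
f=lambda x,y,z:np.r_[B+[x*np.cos(a)-y*np.sin(a),x*np.sin(a)+y*np.cos(a)],z]
for x in(-.062,.062): print(proj(c,f(x,0,.102)))
i=c['img'][:,120:460]; sc=s['img'][150:290,240:480]
cv2.imwrite('pics/m3.png',np.hstack([i[:280],cv2.resize(sc,(480,280),interpolation=cv2.INTER_CUBIC)[:,:460]])[:,:,::-1])
```

```text
[0.59763462 0.06304241 0.42624732]
[279.83264731  44.55162022]
[280.08822214 188.55573444]
```

View pics/m3.png

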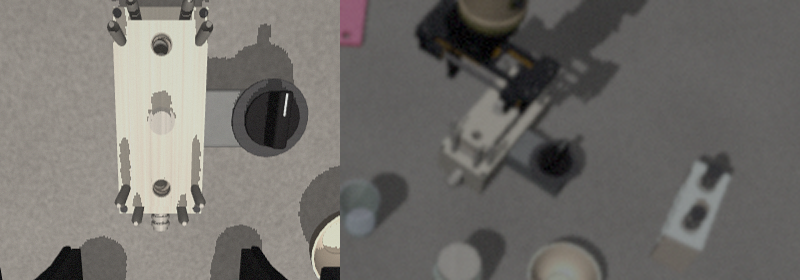

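The left half shows the head plate seated between the studs, nipple up, with its holes at wrist (281,44) and (281,188). The predicted base holes are within 1.5 px of that. On to the pins.

{"op": "move_arm", "data": {
  "steps": [
    {"dx": 0.2,"dy": 4.6,"dz": 0,"spin": 0},
    {"dx": 0.2,"dy": 4.6,"dz": 0,"spin": 0},
    {"dx": 0.2,"dy": 4.6,"dz": 0,"spin": 0},
    {"dx": 0.2,"dy": 4.6,"dz": 0,"spin": 0},
    {"dx": 0.2,"dy": 4.6,"dz": 0,"spin": 0},
    {"dx": 0.2,"dy": 4.6,"dz": 0,"spin": 0},
    {"dx": 0.2,"dy": 4.6,"dz": 0,"spin": 0},
    {"dx": 0,"dy": 0,"dz": 0,"spin": 0},
    {"dx": 0,"dy": 0,"dz": 0,"spin": 0},
    {"dx": 0,"dy": 0,"dz": 0,"spin": 0}
  ]
}}

```text
time: 26.35
ee_pos: [0.6309, 0.3824, 0.4268]
eef_rot: [0.073, 0.997, -0.0, 0.0]
ft_force: [0.1, 0.3, 0.7]
width: 0.0867
grip_force: 0.0
```

Run:
```python
from h import *
import pickle
c=snap('wrist','w11.png'); pickle.dump(c,open('w11.pkl','wb')); print(tool()[0])
for p in((.564,.403,.148),(.491,.401,.148)): print(proj(c,p))
```

```text
[0.63104615 0.38202294 0.42694433]
[294.91457862 123.60073877]
[278.1482516   17.22127639]
```

View pics/w11.png

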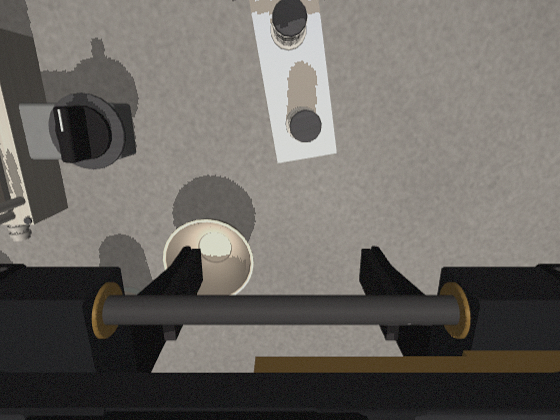

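The rack view shows the pin grip tops as dark discs at (305,126) and (289,18), with the dish at (208,258), which is low enough to clear.

Run:
```python
from h import *
import pickle
c=pickle.load(open('w11.pkl','rb')); g=c['img'].max(2)
for u0,v0 in((305,126),(289,18)):
    y0=max(v0-24,0); w=((g[y0:v0+24,u0-24:u0+24]<85)&(g[y0:v0+24,u0-24:u0+24]>55)).astype(np.uint8)
    w=cv2.morphologyEx(w,cv2.MORPH_OPEN,np.ones((5,5)))
    cn=max(cv2.findContours(w,0,1)[0],key=cv2.contourArea); q,rad=cv2.minEnclosingCircle(cn); q=np.array(q)+[u0-24,y0]
    print(g[v0,u0],q,rad,ray(c,q,.148).round(4), 'eye',ray(c,(u0,v0),.148).round(4))
togo(ray(c,(305,126),.148)[:2],np.pi/2-.145,.146)
```

```text
Traceback (most recent call last):
ValueError: max() iterable argument is empty
```

Run:
```python
from h import *
import pickle
c=pickle.load(open('w11.pkl','rb')); g=c['img'].max(2)
print(g[126,285:325:3],g[106:146:3,305])
i=cv2.medianBlur(g,3)
h=cv2.HoughCircles(i[:150,240:350],cv2.HOUGH_GRADIENT,1,30,param1=80,param2=10,minRadius=13,maxRadius=20)
for q in h[0][:5]:
    q=q+[240,0,0]; print(q,ray(c,q[:2],.148).round(4))
for p in((305,126),(289,18)): print('eye',ray(c,p,.148).round(4))
togo(ray(c,(305,126),.148)[:2],np.pi/2-.145,.146)
```

```text
[218 200  80  84  84  83  84  83  84  83  79  80 162 216] [153 107  85  83  85  81  85  84  84  84  82  82 169 214]
[305.5        125.5         16.79999924] [0.5666 0.4108 0.148 ]
[288.5         32.5         17.20000076] [0.5015 0.4068 0.148 ]
[303.5         77.5         16.60000038] [0.5324 0.4136 0.148 ]
eye [0.5669 0.4104 0.148 ]
eye [0.4926 0.4084 0.148 ]
move cm [ 6.77  1.87 11.69] spin -0.002 alt 3.14
```

{"op": "move_arm", "data": {
  "steps": [
    {"dx": 3.4,"dy": 0.95,"dz": 0,"spin": 0},
    {"dx": 3.4,"dy": 0.95,"dz": 0,"spin": 0},
    {"dx": 0,"dy": 0,"dz": 3,"spin": 0},
    {"dx": 0,"dy": 0,"dz": 3,"spin": 0},
    {"dx": 0,"dy": 0,"dz": 0,"spin": 0},
    {"dx": 0,"dy": 0,"dz": 0,"spin": 0}
  ],
  "claw": 6
}}

```text
time: 27.0
ee_pos: [0.5667, 0.4112, 0.3671]
eef_rot: [0.073, 0.997, 0.0, 0.0]
ft_force: [0.9, 0.5, 1.2]
width: 0.0605
grip_force: 0.0
```

Run:
```python
from h import *
print(tool()[0]); togo((.5667,.4107),np.pi/2-.145,.146)
```

```text
[0.56672027 0.41115244 0.36712819]
move cm [-0.   -0.05  5.71] spin -0.001 alt 3.14
```

{"op": "move_arm", "data": {
  "steps": [
    {"dx": 0,"dy": -0.05,"dz": 2.5,"spin": 0},
    {"dx": 0,"dy": 0,"dz": 2,"spin": 0},
    {"dx": 0,"dy": 0,"dz": 1.2,"spin": 0},
    {"dx": 0,"dy": 0,"dz": 0,"spin": 0},
    {"dx": 0,"dy": 0,"dz": 0,"spin": 0}
  ]
}}

```text
time: 27.5
ee_pos: [0.5667, 0.4117, 0.3107]
eef_rot: [0.072, 0.997, 0.001, 0.001]
ft_force: [0.5, -0.3, 0.5]
width: 0.06
grip_force: 0.0
```

{"op": "move_arm", "data": {
  "steps": [
    {"dx": 0,"dy": 0,"dz": 0,"spin": 0},
    {"dx": 0,"dy": 0,"dz": 0,"spin": 0},
    {"dx": 0,"dy": 0,"dz": 0,"spin": 0},
    {"dx": 0,"dy": 0,"dz": 0,"spin": 0},
    {"dx": 0,"dy": 0,"dz": 0,"spin": 0},
    {"dx": 0,"dy": 0,"dz": 0,"spin": 0},
    {"dx": 0,"dy": 0,"dz": 0,"spin": 0},
    {"dx": 0,"dy": 0,"dz": 0,"spin": 0}
  ],
  "claw": 1.5,
  "squeeze": 40
}}

```text
time: 28.3
ee_pos: [0.5663, 0.4116, 0.3091]
eef_rot: [0.072, 0.997, 0.0, 0.0]
ft_force: [-1.1, -0.5, 0.8]
width: 0.0237
grip_force: 40.0
```

{"op": "move_arm", "data": {
  "steps": [
    {"dx": 0,"dy": 0,"dz": -2,"spin": 0},
    {"dx": 0,"dy": 0,"dz": -4,"spin": 0},
    {"dx": 0,"dy": 0,"dz": -4,"spin": 0},
    {"dx": 0,"dy": 0,"dz": -4,"spin": 0},
    {"dx": 0,"dy": 0,"dz": 0,"spin": 0},
    {"dx": -1,"dy": -4.2,"dz": 0,"spin": 0},
    {"dx": -1,"dy": -4.2,"dz": 0,"spin": 0},
    {"dx": -1,"dy": -4.2,"dz": 0,"spin": 0},
    {"dx": -1,"dy": -4.2,"dz": 0,"spin": 0},
    {"dx": -1,"dy": -4.2,"dz": 0,"spin": 0},
    {"dx": -1,"dy": -4.2,"dz": 0,"spin": 0},
    {"dx": -1,"dy": -4.2,"dz": 0,"spin": 0}
  ]
}}

```text
time: 29.5
ee_pos: [0.5928, 0.1089, 0.4482]
eef_rot: [0.072, 0.997, -0.0, -0.0]
ft_force: [1.2, 0.3, -2.2]
width: 0.0237
grip_force: 40.1
```

{"op": "move_arm", "data": {
  "steps": [
    {"dx": -0.5,"dy": -4.2,"dz": 0,"spin": 0},
    {"dx": 0,"dy": 0,"dz": 0,"spin": 0},
    {"dx": 0,"dy": 0,"dz": 0,"spin": 0},
    {"dx": 0,"dy": 0,"dz": 0,"spin": 0}
  ]
}}

```text
time: 29.9
ee_pos: [0.5919, 0.0697, 0.4484]
eef_rot: [0.072, 0.997, 0.0, -0.0]
ft_force: [-0.6, -0.2, -2.3]
width: 0.0237
grip_force: 40.1
```

Run:
```python
from h import *
print(tool()[0]); togo((.5908,.0627),np.pi/2-.145,.311-.164)
c=snap('wrist','w12.png')
```

```text
[0.59188083 0.06967521 0.4483891 ]
move cm [-1.000e-02 -7.100e-01  1.374e+01] spin 0.002 alt -3.14
```

View pics/w12.png

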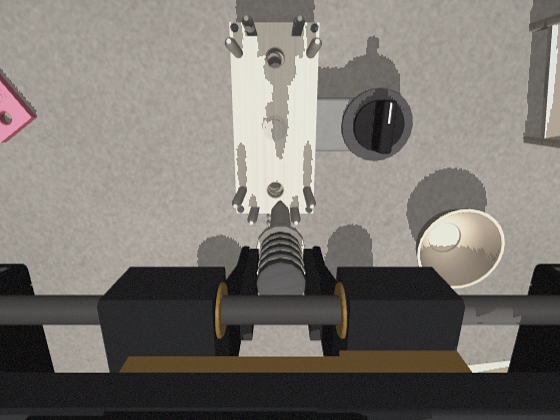

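The pin hangs upright, its nose near (279,205), with the target hole at (275,189). Shifting over the hole and lowering in stages.

{"op": "move_arm", "data": {
  "steps": [
    {"dx": 0,"dy": -0.7,"dz": 0,"spin": 0},
    {"dx": 0,"dy": 0,"dz": 0,"spin": 0},
    {"dx": 0,"dy": 0,"dz": 1.5,"spin": 0},
    {"dx": 0,"dy": 0,"dz": 1.5,"spin": 0},
    {"dx": 0,"dy": 0,"dz": 1,"spin": 0},
    {"dx": 0,"dy": 0,"dz": 1,"spin": 0},
    {"dx": 0,"dy": 0,"dz": 1,"spin": 0},
    {"dx": 0,"dy": 0,"dz": 0,"spin": 0}
  ]
}}

```text
time: 30.75
ee_pos: [0.5907, 0.0616, 0.3873]
eef_rot: [0.072, 0.997, -0.0, -0.001]
ft_force: [0.2, -0.7, -1.6]
width: 0.0239
grip_force: 40.1
```

Run:
```python
from h import *
s=telemetry.read_state();print(s['ft_force'],s['torque']); print(tool()[0]); togo((.5908,.0627),np.pi/2-.145,.311-.164)
```

```text
[ 0.18705561 -0.684045   -1.60171981] [0.06935324 0.04394759 0.05545095]
[0.59069449 0.0616308  0.3873043 ]
move cm [-0.01  0.11  7.63] spin 0.0 alt -3.141
```

{"op": "move_arm", "data": {
  "steps": [
    {"dx": 0,"dy": 0.1,"dz": 0.8,"spin": 0},
    {"dx": 0,"dy": 0,"dz": 0.8,"spin": 0},
    {"dx": 0,"dy": 0,"dz": 0.8,"spin": 0},
    {"dx": 0,"dy": 0,"dz": 0.8,"spin": 0},
    {"dx": 0,"dy": 0,"dz": 0,"spin": 0}
  ]
}}

```text
time: 31.25
ee_pos: [0.5908, 0.0624, 0.3555]
eef_rot: [0.072, 0.997, -0.0, -0.001]
ft_force: [0.1, 0.3, -2.9]
width: 0.0238
grip_force: 40.1
```

Run:
```python
from h import *
s=telemetry.read_state();print(s['torque']); togo((.5908,.0627),np.pi/2-.145,.311-.164)
```

```text
[0.24212447 0.11274367 0.02086814]
move cm [-0.    0.03  4.45] spin 0.0 alt -3.141
```

Smooth so far. Tip is about 10 mm into the base hole.

{"op": "move_arm", "data": {
  "steps": [
    {"dx": 0,"dy": 0,"dz": 0.8,"spin": 0},
    {"dx": 0,"dy": 0,"dz": 0.8,"spin": 0},
    {"dx": 0,"dy": 0,"dz": 0.8,"spin": 0},
    {"dx": 0,"dy": 0,"dz": 0,"spin": 0}
  ]
}}

```text
time: 31.65
ee_pos: [0.5909, 0.0627, 0.3317]
eef_rot: [0.072, 0.997, 0.0, -0.001]
ft_force: [0.6, 1.7, -6.9]
width: 0.0244
grip_force: 40.0
```

{"op": "move_arm", "data": {
  "steps": [
    {"dx": 0,"dy": 0,"dz": 0.7,"spin": 0},
    {"dx": 0,"dy": 0,"dz": 0.7,"spin": 0},
    {"dx": 0,"dy": 0,"dz": 0.4,"spin": 0},
    {"dx": 0,"dy": 0,"dz": 0,"spin": 0},
    {"dx": 0,"dy": 0,"dz": 0,"spin": 0}
  ]
}}

```text
time: 32.15
ee_pos: [0.5909, 0.0626, 0.3143]
eef_rot: [0.072, 0.997, -0.0, -0.001]
ft_force: [0.1, 2.0, -4.5]
width: 0.0238
grip_force: 40.0
```

{"op": "move_arm", "data": {
  "steps": [
    {"dx": 0,"dy": 0,"dz": 0.2,"spin": 0},
    {"dx": 0,"dy": 0,"dz": 0.2,"spin": 0},
    {"dx": 0,"dy": 0,"dz": 0,"spin": 0},
    {"dx": 0,"dy": 0,"dz": 0,"spin": 0}
  ]
}}

```text
time: 32.55
ee_pos: [0.5911, 0.0625, 0.3111]
eef_rot: [0.072, 0.997, 0.0, 0.0]
ft_force: [-0.3, 2.4, -1.2]
width: 0.024
grip_force: 40.1
```

{"op": "move_arm", "data": {
  "steps": [
    {"dx": 0,"dy": 0,"dz": 0.2,"spin": 0},
    {"dx": 0,"dy": 0,"dz": 0,"spin": 0},
    {"dx": 0,"dy": 0,"dz": 0,"spin": 0}
  ]
}}

```text
time: 32.85
ee_pos: [0.5915, 0.0623, 0.3104]
eef_rot: [0.072, 0.997, 0.0, 0.001]
ft_force: [-2.4, 1.9, 8.5]
width: 0.024
grip_force: 40.1
```

The collar is on the head plate (8.5 N). Release, then on to the second pin.

{"op": "move_arm", "data": {
  "steps": [
    {"dx": 0,"dy": 0,"dz": 0,"spin": 0},
    {"dx": 0,"dy": 0,"dz": 0,"spin": 0},
    {"dx": 0,"dy": 0,"dz": 0,"spin": 0},
    {"dx": 0,"dy": 0,"dz": 0,"spin": 0},
    {"dx": 0,"dy": 0,"dz": -2,"spin": 0},
    {"dx": 0,"dy": 0,"dz": -3,"spin": 0},
    {"dx": 0,"dy": 0,"dz": -4,"spin": 0},
    {"dx": 1.8,"dy": 4.1,"dz": 0,"spin": 0},
    {"dx": 1.8,"dy": 4.1,"dz": 0,"spin": 0},
    {"dx": 1.8,"dy": 4.1,"dz": 0,"spin": 0},
    {"dx": 1.8,"dy": 4.1,"dz": 0,"spin": 0},
    {"dx": 1.8,"dy": 4.1,"dz": 0,"spin": 0}
  ],
  "claw": 4.5
}}

```text
time: 34.05
ee_pos: [0.531, 0.2797, 0.3991]
eef_rot: [0.072, 0.997, 0.0, 0.0]
ft_force: [1.3, 0.9, -0.5]
width: 0.0453
grip_force: 0.0
```

{"op": "move_arm", "data": {
  "steps": [
    {"dx": 1.8,"dy": 4.1,"dz": 0,"spin": 0},
    {"dx": 1.8,"dy": 4.1,"dz": 0,"spin": 0},
    {"dx": 1.8,"dy": 4.1,"dz": 0,"spin": 0},
    {"dx": 0,"dy": 0,"dz": 0,"spin": 0},
    {"dx": 0,"dy": 0,"dz": 0,"spin": 0},
    {"dx": 0,"dy": 0,"dz": 0,"spin": 0}
  ],
  "claw": 6
}}

```text
time: 34.65
ee_pos: [0.4967, 0.4066, 0.399]
eef_rot: [0.073, 0.997, -0.0, 0.0]
ft_force: [1.1, -0.5, -0.2]
width: 0.0598
grip_force: 0.0
```

Run:
```python
from h import *
print(tool()[0]); togo((.4926,.4084),np.pi/2-.145,.146)
c=snap('top'); g=cv2.cvtColor(c['img'],cv2.COLOR_RGB2GRAY); s=snap('scene')
print([proj(q,(.4926,.4084,.148)) for q in(c,s)],[proj(s,(.5911,.0627,.15))])
cv2.imwrite('pics/m4.png',np.hstack([cv2.resize(c['img'][180:280,60:260],(400,200)),cv2.resize(s['img'][170:290,260:460],(400,240))[:200]])[:,:,::-1])
```

```text
[0.49671887 0.40656343 0.39896611]
move cm [0.44 0.13 8.9 ] spin -0.001 alt 3.14
[array([ 77.18965834, 244.27863125]), array([427.3478707 , 235.60134812])] [array([308.73800299, 209.7439573 ])]
```

View pics/m4.png

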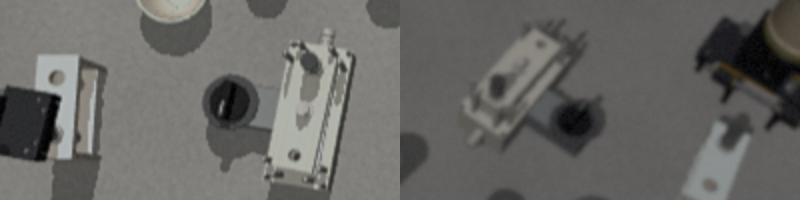

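Pin 1 stands in the +x hole (left panel (308,62), right panel (498,85)). Now grip pin 2.

{"op": "move_arm", "data": {
  "steps": [
    {"dx": 0.48,"dy": 0.13,"dz": 1.5,"spin": 0},
    {"dx": 0,"dy": 0,"dz": 2.5,"spin": 0},
    {"dx": 0,"dy": 0,"dz": 2.5,"spin": 0},
    {"dx": 0,"dy": 0,"dz": 1.5,"spin": 0},
    {"dx": 0,"dy": 0,"dz": 0.9,"spin": 0},
    {"dx": 0,"dy": 0,"dz": 0,"spin": 0},
    {"dx": 0,"dy": 0,"dz": 0,"spin": 0}
  ]
}}

```text
time: 35.45
ee_pos: [0.4918, 0.4098, 0.3111]
eef_rot: [0.072, 0.997, 0.001, 0.0]
ft_force: [0.0, 1.2, 0.4]
width: 0.0602
grip_force: 0.0
```

{"op": "move_arm", "data": {
  "steps": [
    {"dx": 0,"dy": 0,"dz": 0,"spin": 0},
    {"dx": 0,"dy": 0,"dz": 0,"spin": 0},
    {"dx": 0,"dy": 0,"dz": 0,"spin": 0},
    {"dx": 0,"dy": 0,"dz": 0,"spin": 0},
    {"dx": 0,"dy": 0,"dz": 0,"spin": 0},
    {"dx": 0,"dy": 0,"dz": 0,"spin": 0},
    {"dx": 0,"dy": 0,"dz": 0,"spin": 0},
    {"dx": 0,"dy": 0,"dz": 0,"spin": 0}
  ],
  "claw": 1.5,
  "squeeze": 40
}}

```text
time: 36.25
ee_pos: [0.4914, 0.4097, 0.3101]
eef_rot: [0.072, 0.997, 0.0, 0.0]
ft_force: [0.4, -0.1, 1.3]
width: 0.024
grip_force: 40.0
```

{"op": "move_arm", "data": {
  "steps": [
    {"dx": 0,"dy": 0,"dz": -2,"spin": 0},
    {"dx": 0,"dy": 0,"dz": -4,"spin": 0},
    {"dx": 0,"dy": 0,"dz": -4,"spin": 0},
    {"dx": 0,"dy": 0,"dz": -4,"spin": 0},
    {"dx": 0,"dy": 0,"dz": 0,"spin": 0},
    {"dx": -0.3,"dy": -4,"dz": 0,"spin": 0},
    {"dx": -0.3,"dy": -4,"dz": 0,"spin": 0},
    {"dx": -0.3,"dy": -4,"dz": 0,"spin": 0},
    {"dx": -0.3,"dy": -4,"dz": 0,"spin": 0},
    {"dx": -0.3,"dy": -4,"dz": 0,"spin": 0},
    {"dx": -0.3,"dy": -4,"dz": 0,"spin": 0},
    {"dx": -0.3,"dy": -4,"dz": 0,"spin": 0}
  ]
}}

```text
time: 37.45
ee_pos: [0.4713, 0.128, 0.4492]
eef_rot: [0.072, 0.997, -0.0, -0.0]
ft_force: [1.5, 0.3, -1.7]
width: 0.0238
grip_force: 40.0
```

{"op": "move_arm", "data": {
  "steps": [
    {"dx": -0.3,"dy": -4,"dz": 0,"spin": 0},
    {"dx": 0,"dy": 0,"dz": 0,"spin": 0},
    {"dx": 0,"dy": 0,"dz": 0,"spin": 0},
    {"dx": 0,"dy": 0,"dz": 0,"spin": 0}
  ]
}}

```text
time: 37.85
ee_pos: [0.4688, 0.0907, 0.4496]
eef_rot: [0.072, 0.997, 0.0, -0.0]
ft_force: [-0.6, -0.1, -1.4]
width: 0.0237
grip_force: 40.0
```

Run:
```python
from h import *
print(tool()[0]); togo((.4682,.0807),np.pi/2-.145,.312-.164)
```

```text
[0.46883558 0.09071514 0.44957869]
move cm [-0.09 -1.   13.76] spin 0.002 alt -3.14
```

{"op": "move_arm", "data": {
  "steps": [
    {"dx": -0.1,"dy": -1,"dz": 0,"spin": 0},
    {"dx": 0,"dy": 0,"dz": 0,"spin": 0},
    {"dx": 0,"dy": 0,"dz": 1.5,"spin": 0},
    {"dx": 0,"dy": 0,"dz": 1.5,"spin": 0},
    {"dx": 0,"dy": 0,"dz": 1,"spin": 0},
    {"dx": 0,"dy": 0,"dz": 1,"spin": 0},
    {"dx": 0,"dy": 0,"dz": 1,"spin": 0},
    {"dx": 0,"dy": 0,"dz": 0,"spin": 0}
  ]
}}

```text
time: 38.65
ee_pos: [0.4683, 0.0798, 0.3888]
eef_rot: [0.072, 0.997, -0.0, -0.001]
ft_force: [0.1, 0.2, -2.8]
width: 0.0242
grip_force: 40.0
```

Run:
```python
from h import *
s=telemetry.read_state();print(s['ft_force'],s['torque']); togo((.4682,.0807),np.pi/2-.145,.312-.164)
```

```text
[ 0.098156    0.24190327 -2.77550726] [ 0.16731136 -0.04042516 -0.00927967]
move cm [0.01 0.09 7.68] spin 0.0 alt -3.141
```

{"op": "move_arm", "data": {
  "steps": [
    {"dx": 0,"dy": 0.1,"dz": 0.8,"spin": 0},
    {"dx": 0,"dy": 0,"dz": 0.8,"spin": 0},
    {"dx": 0,"dy": 0,"dz": 0.8,"spin": 0},
    {"dx": 0,"dy": 0,"dz": 0.8,"spin": 0},
    {"dx": 0,"dy": 0,"dz": 0,"spin": 0}
  ]
}}

```text
time: 39.15
ee_pos: [0.4684, 0.0805, 0.3568]
eef_rot: [0.072, 0.997, -0.0, -0.001]
ft_force: [0.9, 1.1, -3.5]
width: 0.0241
grip_force: 40.0
```

{"op": "move_arm", "data": {
  "steps": [
    {"dx": 0,"dy": 0,"dz": 0.8,"spin": 0},
    {"dx": 0,"dy": 0,"dz": 0.8,"spin": 0},
    {"dx": 0,"dy": 0,"dz": 0.8,"spin": 0},
    {"dx": 0,"dy": 0,"dz": 0,"spin": 0}
  ]
}}

```text
time: 39.55
ee_pos: [0.4684, 0.0807, 0.3327]
eef_rot: [0.072, 0.997, -0.0, -0.001]
ft_force: [1.6, 1.8, -4.9]
width: 0.0243
grip_force: 40.0
```

{"op": "move_arm", "data": {
  "steps": [
    {"dx": 0,"dy": 0,"dz": 0.7,"spin": 0},
    {"dx": 0,"dy": 0,"dz": 0.7,"spin": 0},
    {"dx": 0,"dy": 0,"dz": 0.4,"spin": 0},
    {"dx": 0,"dy": 0,"dz": 0,"spin": 0},
    {"dx": 0,"dy": 0,"dz": 0,"spin": 0}
  ]
}}

```text
time: 40.05
ee_pos: [0.4685, 0.0807, 0.3156]
eef_rot: [0.072, 0.997, -0.0, -0.0]
ft_force: [1.3, 0.5, -5.0]
width: 0.0239
grip_force: 40.0
```

{"op": "move_arm", "data": {
  "steps": [
    {"dx": 0,"dy": 0,"dz": 0.2,"spin": 0},
    {"dx": 0,"dy": 0,"dz": 0.2,"spin": 0},
    {"dx": 0,"dy": 0,"dz": 0.2,"spin": 0},
    {"dx": 0,"dy": 0,"dz": 0,"spin": 0},
    {"dx": 0,"dy": 0,"dz": 0,"spin": 0}
  ]
}}

```text
time: 40.55
ee_pos: [0.4689, 0.0805, 0.3117]
eef_rot: [0.072, 0.997, 0.001, 0.0]
ft_force: [-7.8, -1.4, 19.3]
width: 0.0243
grip_force: 40.0
```

Pin 2 is home (19 N). Release, then look at the knob from above.

{"op": "move_arm", "data": {
  "steps": [
    {"dx": 0,"dy": 0,"dz": 0,"spin": 0},
    {"dx": 0,"dy": 0,"dz": 0,"spin": 0},
    {"dx": 0,"dy": 0,"dz": 0,"spin": 0},
    {"dx": 0,"dy": 0,"dz": 0,"spin": 0},
    {"dx": 0,"dy": 0,"dz": -2,"spin": 0},
    {"dx": 0,"dy": 0,"dz": -3,"spin": 0},
    {"dx": 0,"dy": 0,"dz": -4,"spin": 0},
    {"dx": -4.7,"dy": 3.7,"dz": 0,"spin": 0},
    {"dx": -4.7,"dy": 3.7,"dz": 0,"spin": 0},
    {"dx": -4.7,"dy": 3.7,"dz": 0,"spin": 0},
    {"dx": 0,"dy": 0,"dz": 0,"spin": 0},
    {"dx": 0,"dy": 0,"dz": 0,"spin": 0}
  ],
  "claw": 4.5
}}

```text
time: 41.75
ee_pos: [0.5991, 0.1559, 0.3982]
eef_rot: [0.072, 0.997, -0.001, -0.001]
ft_force: [-0.3, -0.4, 0.4]
width: 0.0449
grip_force: 0.0
```

Run:
```python
from h import *
import pickle
c=snap('wrist'); pickle.dump(c,open('w13.pkl','wb')); print(tool()[0])
u,v=proj(c,(.544,.1765,.089)); print(u,v); u,v=int(u),int(v)
B=np.array([.5295,.0717]); a=-.145
f=lambda x,y,z:np.r_[B+[x*np.cos(a)-y*np.sin(a),x*np.sin(a)+y*np.cos(a)],z]
for x in(-.062,.062): print(proj(c,f(x,0,.15)))
x0,y0=max(u-190,0),max(v-110,0); print(x0,y0)
cv2.imwrite('pics/k.png',cv2.resize(c['img'][y0:y0+220,x0:x0+290],None,fx=2.7,fy=2.7,interpolation=cv2.INTER_CUBIC)[:,:,::-1])
```

```text
[0.59859154 0.15488449 0.39939295]
296.2566726149633 136.63227685235526
[134.34508423  46.29877802]
[156.60267536 229.76160449]
106 26
```

View pics/k.png

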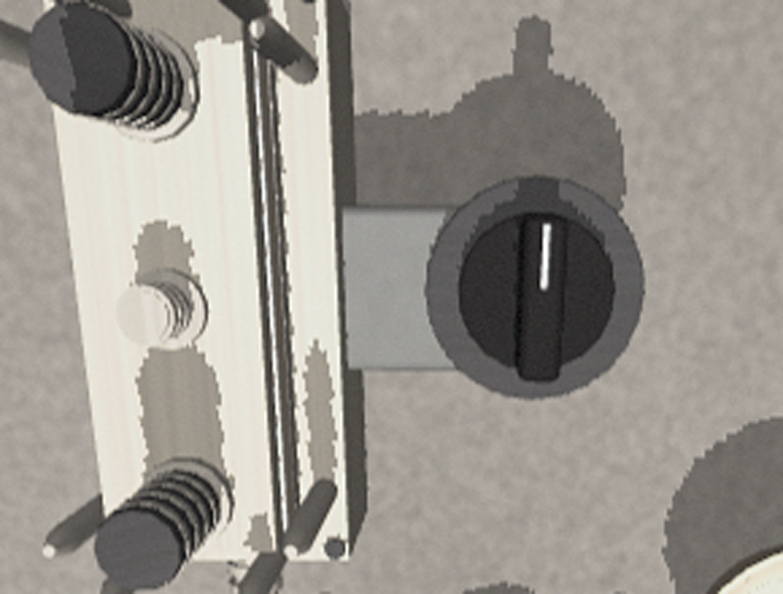

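Both collars sit on the head plate, at crop (165,95) and (195,510). The knob bar runs from (546,213) to (539,380), centre (542,296).

Run:
```python
from h import *
import pickle
c=pickle.load(open('w13.pkl','rb'))
f=lambda p:ray(c,(p[0]/2.7+106,p[1]/2.7+26),.089)[:2]
a,b=f((546,213)),f((539,380)); m=(a+b)/2; d=b-a; y=np.arctan2(d[1],d[0]); print(m,y,np.linalg.norm(d),telemetry.read_state()['joint_positions'].round(2))
t=-.145; e=m-[.5295,.0717]; print('in base',np.cos(t)*e[0]+np.sin(t)*e[1],-np.sin(t)*e[0]+np.cos(t)*e[1])
togo(m,y+np.pi/2,.082)
```

```text
[0.54536014 0.18559573] -0.1638499673647681 0.05240369557981144 [-0.63  0.33  0.39  1.51 -0.12  1.33  1.19]
in base -0.0007633660960952547 0.11499216809737699
move cm [ 5.7   2.29 15.34] spin 0.018 alt -3.123
```

{"op": "move_arm", "data": {
  "steps": [
    {"dx": 2.85,"dy": 1.15,"dz": 0,"spin": 0},
    {"dx": 2.85,"dy": 1.15,"dz": 0,"spin": 0.018},
    {"dx": 0,"dy": 0,"dz": 4,"spin": 0},
    {"dx": 0,"dy": 0,"dz": 3,"spin": 0},
    {"dx": 0,"dy": 0,"dz": 2,"spin": 0},
    {"dx": 0,"dy": 0,"dz": 0,"spin": 0},
    {"dx": 0,"dy": 0,"dz": 0,"spin": 0}
  ]
}}

```text
time: 42.5
ee_pos: [0.5454, 0.1857, 0.3115]
eef_rot: [0.082, 0.997, 0.001, 0.0]
ft_force: [0.2, 0.3, 0.2]
width: 0.0452
grip_force: 0.0
```

Run:
```python
from h import *
togo((.5454,.1856),np.pi/2-.164,.082)
```

```text
move cm [ 0.   -0.01  6.55] spin 0.0 alt -3.141
```

{"op": "move_arm", "data": {
  "steps": [
    {"dx": 0,"dy": 0,"dz": 2,"spin": 0},
    {"dx": 0,"dy": 0,"dz": 2,"spin": 0},
    {"dx": 0,"dy": 0,"dz": 1.5,"spin": 0},
    {"dx": 0,"dy": 0,"dz": 0.7,"spin": 0},
    {"dx": 0,"dy": 0,"dz": 0,"spin": 0},
    {"dx": 0,"dy": 0,"dz": 0,"spin": 0}
  ]
}}

```text
time: 43.1
ee_pos: [0.546, 0.1864, 0.249]
eef_rot: [0.081, 0.997, 0.0, 0.001]
ft_force: [0.9, 0.1, -0.3]
width: 0.0454
grip_force: 0.0
```

{"op": "move_arm", "data": {
  "steps": [
    {"dx": 0,"dy": 0,"dz": 0,"spin": 0},
    {"dx": 0,"dy": 0,"dz": 0,"spin": 0},
    {"dx": 0,"dy": 0,"dz": 0,"spin": 0},
    {"dx": 0,"dy": 0,"dz": 0,"spin": 0},
    {"dx": 0,"dy": 0,"dz": 0,"spin": 0},
    {"dx": 0,"dy": 0,"dz": 0,"spin": 0},
    {"dx": 0,"dy": 0,"dz": 0,"spin": 0},
    {"dx": 0,"dy": 0,"dz": 0,"spin": 0}
  ],
  "claw": 0.6,
  "squeeze": 40
}}

```text
time: 43.9
ee_pos: [0.5456, 0.1859, 0.2481]
eef_rot: [0.082, 0.997, -0.0, -0.0]
ft_force: [-1.5, -3.4, 4.0]
width: 0.0137
grip_force: 40.0
```

Gripped (13.7 mm). Turn clockwise (positive spin).

{"op": "move_arm", "data": {
  "steps": [
    {"dx": 0,"dy": 0,"dz": 0,"spin": 0.1},
    {"dx": 0,"dy": 0,"dz": 0,"spin": 0.12},
    {"dx": 0,"dy": 0,"dz": 0,"spin": 0.12},
    {"dx": 0,"dy": 0,"dz": 0,"spin": 0.12},
    {"dx": 0,"dy": 0,"dz": 0,"spin": 0.12},
    {"dx": 0,"dy": 0,"dz": 0,"spin": 0.12},
    {"dx": 0,"dy": 0,"dz": 0,"spin": 0}
  ]
}}

```text
time: 44.6
ee_pos: [0.5456, 0.1859, 0.2482]
eef_rot: [0.42, 0.907, -0.0, 0.0]
ft_force: [-3.4, -5.5, 4.6]
width: 0.0136
grip_force: 40.0
```

{"op": "move_arm", "data": {
  "steps": [
    {"dx": 0,"dy": 0,"dz": 0,"spin": 0.12},
    {"dx": 0,"dy": 0,"dz": 0,"spin": 0.12},
    {"dx": 0,"dy": 0,"dz": 0,"spin": 0.12},
    {"dx": 0,"dy": 0,"dz": 0,"spin": 0.12},
    {"dx": 0,"dy": 0,"dz": 0,"spin": 0.12},
    {"dx": 0,"dy": 0,"dz": 0,"spin": 0.1},
    {"dx": 0,"dy": 0,"dz": 0,"spin": 0.08},
    {"dx": 0,"dy": 0,"dz": 0,"spin": 0},
    {"dx": 0,"dy": 0,"dz": 0,"spin": 0}
  ]
}}

```text
time: 45.5
ee_pos: [0.5455, 0.1857, 0.2481]
eef_rot: [0.733, 0.681, -0.0, -0.0]
ft_force: [-4.0, -5.3, 6.4]
width: 0.0135
grip_force: 40.0
```

Run:
```python
from h import *
x,M=tool(); s=telemetry.read_state(); print(np.arctan2(M[1,1],M[0,1])-(np.pi/2-.145),s['torque'],s['joint_positions'].round(2))
```

```text
-1.4992583812827935 [-0.92283974  0.85557959 -0.21819525] [-0.91  0.41  0.62  1.79 -0.28  1.02 -0.26]
```

{"op": "move_arm", "data": {
  "steps": [
    {"dx": 0,"dy": 0,"dz": 0,"spin": 0},
    {"dx": 0,"dy": 0,"dz": 0,"spin": 0},
    {"dx": 0,"dy": 0,"dz": 0,"spin": 0},
    {"dx": 0,"dy": 0,"dz": 0,"spin": 0},
    {"dx": 0,"dy": 0,"dz": -2,"spin": 0},
    {"dx": 0,"dy": 0,"dz": -4,"spin": 0},
    {"dx": 0,"dy": 0,"dz": -4,"spin": 0},
    {"dx": 0,"dy": 0,"dz": -4,"spin": 0},
    {"dx": -4,"dy": 0,"dz": 0,"spin": 0},
    {"dx": -4,"dy": 0,"dz": 0,"spin": 0},
    {"dx": 0,"dy": 0,"dz": 0,"spin": 0},
    {"dx": 0,"dy": 0,"dz": 0,"spin": 0}
  ],
  "claw": 4.5
}}

```text
time: 46.7
ee_pos: [0.5398, 0.1059, 0.3883]
eef_rot: [0.733, 0.681, 0.001, -0.0]
ft_force: [0.2, 0.3, -0.3]
width: 0.0448
grip_force: 0.0
```

Run:
```python
from h import *
c=snap('wrist','end.png'); print(tool()[0], telemetry.read_state()['time'])
```

```text
[0.53980084 0.10719317 0.38800197] 46.75
```

View pics/end.png

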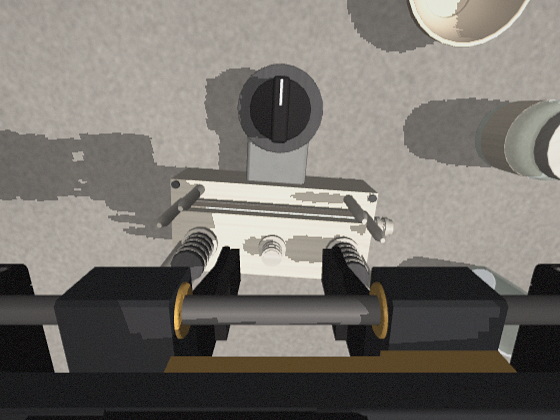

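The knob bar at (281,108) now stands square to the base, so the lock has clicked over. Both pins are seated and the gripper is clear of everything.

```bash
python3 -c "
from bench import job
print(job.close_job())"
```

```text
the job is handed in; nothing more can be done
None
```

I handed the job in after about 47 s of robot time: both filter plates and the head plate are stacked, both pins are home, and the lock is past its detent; the grader returned no verdict.

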